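# Sort the burning pens by length and click the case shut

## Robot

A 6-joint arm with a two-finger parallel gripper is mounted at the origin on the work surface. World frame = base frame: x ahead of the robot, y to its left, z up, the work surface at z = 0. Lengths are in m, angles in rad, forces in N, time in s.
With the tool pointing down it reaches from about 0.375 to 0.9 m from the base axis. Payload 3.1 kg.
Tool frame: the origin (TCP) lies on the centre line of the jaws, within the pads' length; the fingertips stand 25 mm ahead of it and the grasp point (between the pads) lies 6 mm ahead of it (manip.tips_ahead is the distance from the TCP to the fingertips, in m); z points along the fingers, y is the direction in which the jaws open and shut (so a half turn about z gives the same grasp; the last joint's range is limited). The gripper opens to 85 mm and grips with 20 to 120 N. Pads are 22 mm wide; open, the fingers measure 114 mm over their backs; the gripper's body (76 mm by 85 mm) begins 54 mm behind the grasp point. The pads swing forward as they close: fully open they stand 13 mm farther back than shut.
Start: joints at [-1.349, 0.527, 1.433, -0, 1.181, -0.178], TCP at [0.243, -0.576, 0.256] pointing down, gripper open.
Joint ranges: [-3.08, 3.08], [-0.75, 2.2], [0.22, 2.44], [-1.43, 4.57], [0, 2.65], [-2.85, 2.85]. Speed limits (rad/s): [2.79, 2.79, 3.14, 3.14, 3.14, 3.14].

## Interface

Orientations are given as a unit quaternion [x, y, z, w].
In Python, from station import manip gives the robot as it stands.
- The arm moves only by the tool play_rows, never from a script. Its argument "steps" is a list that holds one entry, the list of rows, each a list of 6 numbers: the shift along the tool's x, y, z in m, then the turn, a rotation vector about the tool's x, y, z in degrees. In form: [[[x, y, z, rx, ry, rz], ...]]. A call has 1 to 10 rows; each row shifts and turns the commanded pose from where the row before left it, along the tool's axes as they then stand; what a row does not reach is not made up. A row lasts 1/8 s, in which the tool goes at most 62.5 mm and 10.7 degrees, less where a joint would pass 70% of its speed; a pose out of reach is approached as far as the arm can. A call is refused whole if a number of a shift passes 0.0625 or a number of a turn 10.7, either way. A call with a gripper value outside its range is refused whole. "fingers" is the opening, from 0 (shut) to 1 (fully open), set as the call begins (left out, the last holds). The fingers move at their own pace and stop on an object; "squeeze" is the grip in N (left out, the last holds). Time passes only in rows, so rows that do not move let the fingers close. It gives the time, the measured TCP pose, the force and the opening at its end, in the units of the state.
- manip.sense(): the state, without advancing time (a new reading comes with each control period).
- manip.snapshot(name): name is "scene" or "top"; returns a dict with "img" (480x640x3 uint8, red, green, blue), "K" (3x3 intrinsics, pixels), "world_from_camera" (4x4, takes a point from camera to world coordinates). Camera axes: x right, y down, z forward; pixel columns grow to the right and rows downward; lengths in m; the calibration is good to about 2 mm. A picture is of the moment at which its call begins. There is no depth.
- manip.sign_off(): hands the job in, once; it reports no verdict.
Trained networks look in a picture, given as the dict that the camera call returned (one of the last four; its "shot" number tells which), for a name from the list of things; names that differ only in an ending like _2 or _b are one class to them, and where a whole thing is asked for, a point or a joint stands for the part that bears it (a point fixed in the world has none). Each returns a list of dicts, best first, with "score" (0 to 1); they miss things now and then, are a little off and sometimes report something else, mostly with a low value. They report only what shows in the picture. A call takes as long as a camera call.
- manip.regions_of(label, picture): "pixels" (480x640 bool, what is visible of it) and "rect" ([left, top, right, bottom] in pixels, round what is visible of it).
- manip.pinpoint(label, picture): "point" ([column, row] in pixels: a listed point, or the origin of a listed thing).
The state is a dict: "t": time; "q": joint angles; "qd": joint speeds; "tau": joint torques, N m; "tcp_pos": TCP position; "tool_rot": TCP orientation; "force": force on the tool from outside, world axes, zero at the start; "ft_torque": the same for the moment, N m; "finger_gap": opening from 0.0 (shut) to 1.0 (fully open).
Only numpy, scipy, OpenCV 4.12 (cv2) and the standard library are available. Lean on these libraries where they do the work, as an engineer would, in place of code of your own. Each camera call takes 0.05 s, during which the arm holds its last target.

## Task

Three red burning pens that differ only in length lie on the sloping rest: lay each one fully home and flat in the row of the case that fits its length, handle towards the robot's side, then swing the lid over and press it down past its catch until it is fully shut, firmly but without ramming it. Leave the blue brush in the rest and everything else on the table where it is.

Things in the scene. Friction and masses are not known exactly. Their poses are not given: they have to be found in the camera images.
- pen_short: the short burning pen, 115 mm long, about 80 g: red flat-sided handle 78 x 22 wide x 20 mm high with a black band, then a 9 mm steel shaft with brass tip. The pens differ only in shaft length. Origin: at the butt end, centre of the underside; x along the pen to the tip, y across, z out of the handle's top. Starts in any place of the rest, butt low towards the robot, x raised 35 degrees.
- row_short: the short row: wooden channel in the case, 123 mm long inside; three rows side by side, 54 mm apart, in any order. Origin: middle of its front (robot side) end, on its floor; x to the tip end, y across, z up. 28 mm wide to x = 88 mm (handle), then 16 mm (shaft). Walls 12 mm high, cut away at x = 16 to 68 mm for fingers. Pen home: flat on the floor, its origin at x = 0 to 8 mm.
- pen_middle: the middle burning pen, 145 mm long, about 80 g: red flat-sided handle 78 x 22 wide x 20 mm high with a black band, then a 9 mm steel shaft with brass tip. The pens differ only in shaft length. Origin: at the butt end, centre of the underside; x along the pen to the tip, y across, z out of the handle's top. Starts in any place of the rest, butt low towards the robot, x raised 35 degrees.
- row_middle: the middle row: wooden channel in the case, 153 mm long inside; three rows side by side, 54 mm apart, in any order. Origin: middle of its front (robot side) end, on its floor; x to the tip end, y across, z up. 28 mm wide to x = 88 mm (handle), then 16 mm (shaft). Walls 12 mm high, cut away at x = 16 to 68 mm for fingers. Pen home: flat on the floor, its origin at x = 0 to 8 mm.
- pen_long: the long burning pen, 175 mm long, about 80 g: red flat-sided handle 78 x 22 wide x 20 mm high with a black band, then a 9 mm steel shaft with brass tip. The pens differ only in shaft length. Origin: at the butt end, centre of the underside; x along the pen to the tip, y across, z out of the handle's top. Starts in any place of the rest, butt low towards the robot, x raised 35 degrees.
- row_long: the long row: wooden channel in the case, 183 mm long inside; three rows side by side, 54 mm apart, in any order. Origin: middle of its front (robot side) end, on its floor; x to the tip end, y across, z up. 28 mm wide to x = 88 mm (handle), then 16 mm (shaft). Walls 12 mm high, cut away at x = 16 to 68 mm for fingers. Pen home: flat on the floor, its origin at x = 0 to 8 mm.
- case: fixed plywood case, 204 (x) x 202 (y) x 42 mm high without lid, walls 6 mm; the rows' floors are 12 mm above the table. Origin: centre of its underside; y points to the hinge wall, -y to the wall with the catch (black block 62 mm wide standing out 26 mm, with a steel spring catch up to 45 mm high).
- lid (a joint): angle of the lid (rad): 0 shut, 1.57 upright, 2.05 open stop. Starts leaning back at 1.85 to 2.0, held by friction. Pushing its free edge from behind (1 to 3 N) swings it over; below about 1.1 it sinks slowly by itself and stops ajar at about 0.08 on the spring catch; about 8 to 15 N down on its pad clicks it past the catch to 0.
- lid_hinge (a point): middle of the lid's hinge line, 42 mm above the table on the +y wall of the case; the hinge runs along the case's x. The lid reaches 202 mm from it, is 204 mm wide and 8 mm thick.
- lid_edge (a point): middle of the lid's free edge, 202 mm from the hinge line and half way through its thickness. z axis: out of the lid's top face.
- lid_pad (a point): middle of the black rubber press pad (60 x 30 mm) on the lid's top face, 20 mm from the free edge; z axis points out of the top face.
- rack: wooden rest, 274 mm wide, sloping up 35 degrees away from the robot; four places 60 mm apart. Handles lie on two bars 12 and 72 mm from the butt, between 8 mm high guide ribs there, butt against a 14 mm high stop; between the bars they are free on both sides. Origin: on the table below the middle of the stop, 40 mm under the pens' origins; x up-slope (level), y across.
- brush: bystander in the fourth place of the rest: cleaning brush with a blue handle of the same shape as the pens', 150 mm long; stays in the rest. Same frame as the pens.
- slice: bystander: wooden tree slice, 110 mm across, 18 mm high; origin under its centre.
- sander: bystander: cork sanding block 100 x 60 x 32 mm; origin under its centre.
- glue: bystander: white glue bottle, 52 mm across, 130 mm high; origin under its centre.
- tape: bystander: yellow tape roll, 84 mm across, 20 mm high; origin under its centre.
- ruler: bystander: flat wooden ruler 200 x 30 x 5 mm along its x; origin under its centre.
- mug: bystander: blue mug, 80 mm across, 90 mm high; origin under its centre.

How it is judged:
By the outcome, as a careful person would: the job done as asked, in the order asked, and still so for the second after the job is handed in, with the robot touching nothing.
It also fails if it takes over 72 s, if anything falls off the work surface, if the arm or the gripper's body presses on something with over 40 N, if the wrist force passes 120 N, or if a joint passes its speed limit or range.

## Working session

There is one attempt and no reset: what is moved stays moved. The work goes in short steps, Python scripts to look and compute and a tool call to move; the robot and the scene stay as the last step left them, time stands still between calls to the robot, and variables do not carry over. Pictures are saved under pics/ and viewed, and the job is handed in when it is done.

Besides the shell and the picture viewer there is one more tool, called after "Emit:" as name(argument=value, ...), one argument or row to a line, values as JSON. play_rows: Moves the arm, as the interface text tells. Its arguments: {"type":"object","properties":{"steps":{"type":"array"},"fingers":{"type":"number"},"squeeze":{"type":"number"}},"required":["steps"]}

```bash
ls; mkdir -p pics
python3 - <<'E'
from station import manip
import cv2,numpy as np
print(manip.sense())
for n in("scene","top"):
    p=manip.snapshot(n); cv2.imwrite(f"pics/{n}0.png",p["img"][:,:,::-1]); print(n,p["K"],p["world_from_camera"].round(4),p["shot"])
E
```

```text
pics
{'t': 0.0, 'q': array([-1.34952393e+00,  5.28490643e-01,  1.43391633e+00,  3.58177767e-05,
        1.18139493e+00, -1.78494610e-01]), 'qd': array([ 0.00246449, -0.00044514,  0.00145253,  0.00152839,  0.00181594,
       -0.00037376]), 'tau': array([ 4.95517979e-04, -4.42348087e+01, -1.78025740e+01, -2.37728100e-04,
        8.28652323e-03, -2.99905764e-06]), 'tcp_pos': array([ 0.24314216, -0.57504181,  0.25531406]), 'tool_rot': array([ 9.80090471e-01,  1.98548355e-01, -7.06804948e-06, -1.10472649e-03]), 'force': array([-0.5096322 , -0.09231273,  0.29631077]), 'ft_torque': array([-0.01771235,  0.01305058, -0.02941937]), 'finger_gap': 0.9974550452102933}
scene [[506.17053373   0.         315.38647886]
 [  0.         506.17053373 234.09017218]
 [  0.           0.           1.        ]] [[-0.0967  0.6341 -0.7672  1.342 ]
 [ 0.9952  0.0743 -0.0641  0.0626]
 [ 0.0164 -0.7697 -0.6382  0.7346]
 [ 0.      0.      0.      1.    ]] 1
top [[464.97170999   0.         320.81365449]
 [  0.         464.97170999 246.58206446]
 [  0.           0.           1.        ]] [[-0.0187 -0.9892  0.1455  0.4124]
 [-0.9998  0.0183 -0.0041  0.0054]
 [ 0.0014 -0.1455 -0.9894  0.9452]
 [ 0.      0.      0.      1.    ]] 2
```

View pics/scene0.png

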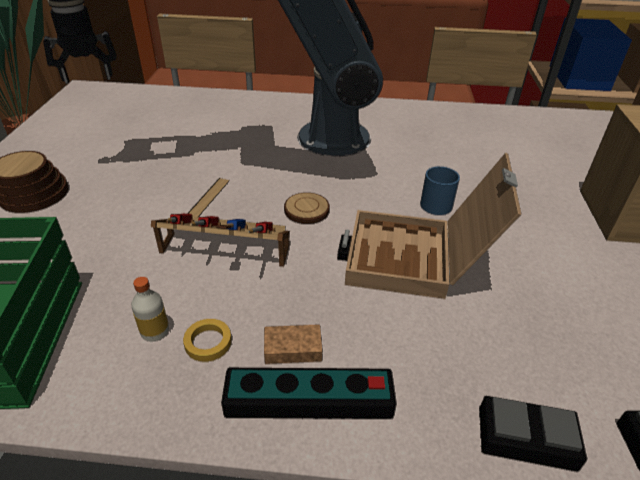

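View pics/top0.png

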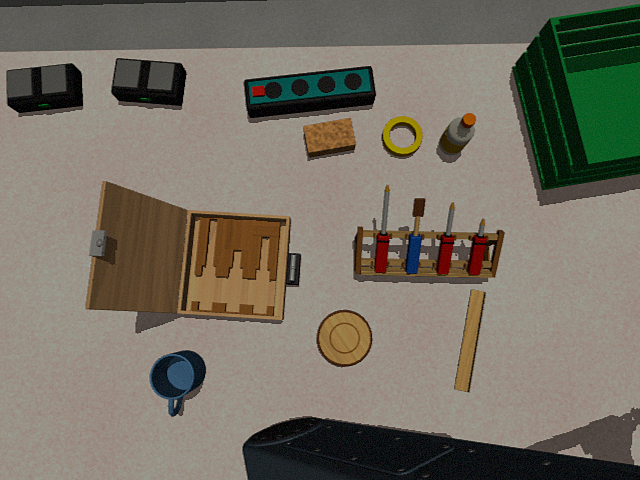

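```bash
cat > h.py <<'E'
from station import manip
import cv2,numpy as np
def ray(p,uv):
    K=p["K"];T=p["world_from_camera"]
    d=T[:3,:3]@np.linalg.solve(K,np.array([uv[0],uv[1],1.])); return T[:3,3],d
def atz(p,uv,z):
    o,d=ray(p,uv); return o+d*(z-o[2])/d[2]
def tri(a,ua,b,ub):
    o1,d1=ray(a,ua);o2,d2=ray(b,ub);d1=d1/np.linalg.norm(d1);d2=d2/np.linalg.norm(d2)
    s=np.linalg.lstsq(np.c_[d1,-d2],o2-o1,rcond=None)[0]
    x=o1+d1*s[0];y=o2+d2*s[1];return (x+y)/2,np.linalg.norm(x-y)
def proj(p,X):
    T=np.linalg.inv(p["world_from_camera"]);c=T[:3,:3]@np.asarray(X).T+T[:3,3:4] if np.ndim(X)>1 else T[:3,:3]@X+T[:3,3]
    u=p["K"]@c; return (u[:2]/u[2]).T
E
python3 - <<'E'
from h import *
a=manip.snapshot("scene");b=manip.snapshot("top")
for l in "pen_short pen_middle pen_long brush row_short row_middle row_long case lid_hinge lid_edge lid_pad rack slice sander glue tape ruler mug".split():
    A=manip.pinpoint(l,a)[:3];B=manip.pinpoint(l,b)[:3]
    print(l,[(np.round(x["point"],1).tolist(),round(x["score"],2)) for x in A],[(np.round(x["point"],1).tolist(),round(x["score"],2)) for x in B], end=' ')
    if A and B:
        x,e=tri(a,A[0]["point"],b,B[0]["point"]);print(x.round(4),round(e,4))
    else: print()
for n,p,(x0,x1,y0,y1) in(("s",a,(140,540,150,300)),("t",b,(80,520,170,340))):
    c=p["img"][y0:y1,x0:x1,::-1]; 
    cv2.imwrite(f"pics/z_{n}.png",cv2.resize(c,None,fx=1.8,fy=1.8,interpolation=cv2.INTER_CUBIC))
c=b["img"][170:340,340:520,::-1];cv2.imwrite("pics/z_rack.png",cv2.resize(c,None,fx=3.5,fy=3.5,interpolation=cv2.INTER_CUBIC))
c=b["img"][190:340,170:320,::-1];cv2.imwrite("pics/z_case.png",cv2.resize(c,None,fx=4,fy=4,interpolation=cv2.INTER_CUBIC))
E
```

```text
pen_short [([189.9, 220.2], 0.77)] [([469.4, 269.8], 0.85), ([101.1, 246.6], 0.73)] [ 0.494  -0.2866  0.0422] 0.001
pen_middle [([212.2, 222.4], 0.67), ([399.8, 228.9], 0.41)] [([438.1, 270.3], 0.59)] [ 0.4951 -0.2312  0.0408] 0.0094
pen_long [([266.7, 229.3], 0.45)] [([379.2, 270.3], 0.91), ([342.2, 340.5], 0.46)] [ 0.4972 -0.1135  0.0351] 0.0027
brush [([448.5, 250.8], 0.68), ([238.6, 226.8], 0.62), ([189.6, 223.1], 0.57)] [([410.8, 268.7], 0.85)] [0.5607 0.0512 0.1638] 0.422
row_short [([399.2, 229.8], 0.7), ([155.2, 332.0], 0.35)] [([233.1, 310.4], 0.57)] [0.4248 0.1794 0.0032] 0.0009
row_middle [([377.1, 223.5], 0.65)] [([259.3, 311.4], 0.69), ([185.7, 370.8], 0.6)] [0.4217 0.1266 0.0142] 0.0014
row_long [([422.0, 229.3], 0.71)] [([203.5, 308.7], 0.77), ([440.8, 268.2], 0.64)] [0.4291 0.2328 0.0138] 0.0075
case [] [([381.9, 265.4], 0.31)] 
lid_hinge [([449.7, 248.0], 0.95)] [([181.4, 260.3], 0.98), ([440.0, 270.0], 0.55), ([100.0, 245.3], 0.23)] [0.5231 0.2752 0.0427] 0.0016
lid_edge [([511.3, 181.4], 0.59), ([437.3, 202.4], 0.43)] [([94.5, 244.0], 0.58)] [0.5295 0.3567 0.2205] 0.0037
lid_pad [([509.7, 189.2], 0.92)] [([99.0, 242.8], 0.95)] [0.5337 0.3567 0.206 ] 0.0037
rack [([228.5, 241.0], 0.91), ([215.3, 222.3], 0.66)] [([419.7, 269.9], 0.87)] [ 0.5002 -0.2016 -0.0047] 0.0023
slice [([306.3, 207.6], 0.96), ([423.7, 228.7], 0.21)] [([345.2, 338.7], 0.79)] [ 0.3647 -0.043   0.0026] 0.0012
sander [([293.1, 349.0], 0.76), ([512.4, 181.9], 0.46)] [([332.4, 142.4], 0.69)] [ 0.7773 -0.024  -0.0077] 0.0072
glue [([154.3, 331.5], 0.7)] [] 
tape [([209.4, 343.3], 0.67)] [] 
ruler [([205.5, 200.4], 0.94)] [([470.8, 341.4], 0.61), ([470.4, 270.2], 0.44)] [ 0.3542 -0.2952 -0.0051] 0.0013
mug [([437.8, 203.8], 0.67), ([303.3, 210.6], 0.27)] [([185.0, 367.9], 0.75), ([232.1, 310.8], 0.2)] [0.3143 0.2747 0.0047] 0.0029
```

View pics/z_rack.png

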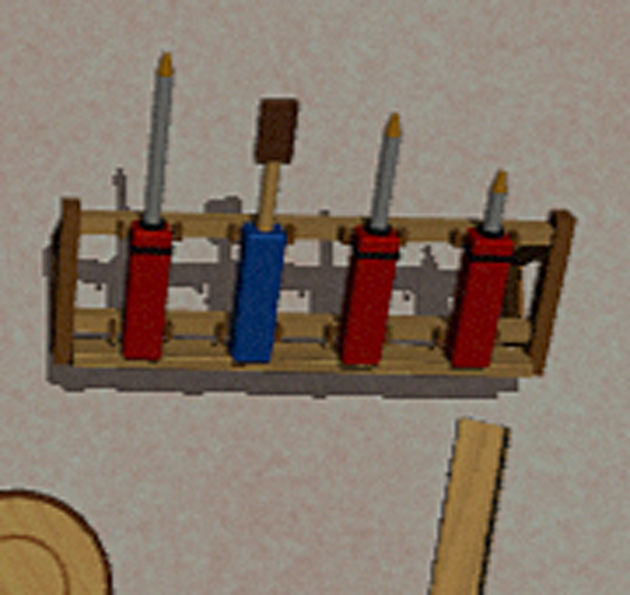

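View pics/z_case.png

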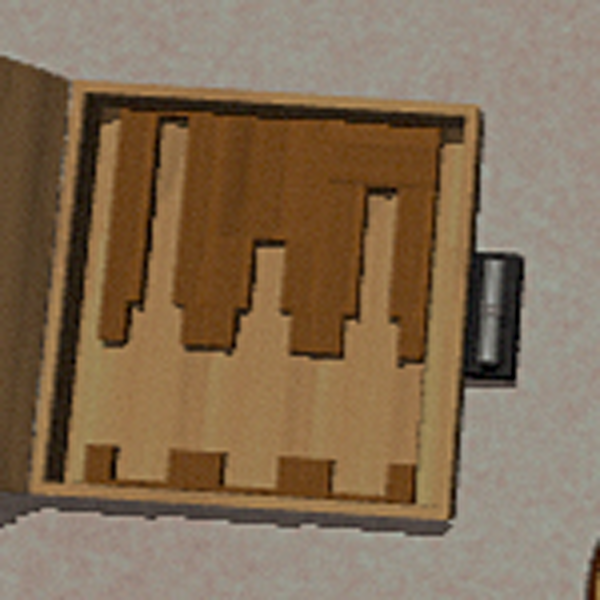

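View pics/z_s.png

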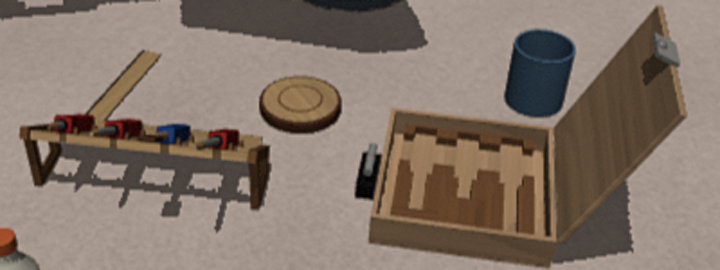

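```bash
cat > fit.py <<'E'
from h import *
from scipy.optimize import minimize
a=manip.snapshot("scene");b=manip.snapshot("top")
def rows(c,p,x0,x1,y0,y1):
    hsv=cv2.cvtColor(p["img"],cv2.COLOR_RGB2HSV);H,S,V=cv2.split(hsv)
    m=((S>110)&(V>40)&((H<8)|(H>172)|((H>100)&(H<125)))).astype(np.uint8)
    z=np.zeros_like(m);z[y0:y1,x0:x1]=m[y0:y1,x0:x1];return z
S=4
def hullmask(m):
    m=cv2.resize(m*255,None,fx=S,fy=S,interpolation=cv2.INTER_LINEAR)>127
    m=cv2.morphologyEx(m.astype(np.uint8),cv2.MORPH_CLOSE,np.ones((21,21)))
    out=np.zeros_like(m);n,l,st,_=cv2.connectedComponentsWithStats(m)
    for i in range(1,n):
        if st[i,4]>40*S*S:
            c,_=cv2.findContours((l==i).astype(np.uint8),cv2.RETR_EXTERNAL,cv2.CHAIN_APPROX_NONE)
            cv2.fillPoly(out,[cv2.convexHull(np.vstack(c))],1)
    return out
ma=hullmask(rows(0,a,150,290,200,245));mb=hullmask(rows(0,b,350,510,225,285))
box=np.array([(x,y,z) for x in(0,.078) for y in(-.011,.011) for z in(0,.02)])
def synth(p,shape,v,slots):
    x,y,z,yaw,pit=v;out=np.zeros(shape,np.uint8)
    R=cv2.Rodrigues(np.array([0,0,yaw]))[0];P=cv2.Rodrigues(np.array([0,-pit,0]))[0]
    for s in slots:
        W=(R@(P@box.T+np.array([[0],[s],[0]]))).T+[x,y,z]
        uv=(proj(p,W)+.5)*S-.5
        cv2.fillPoly(out,[cv2.convexHull((uv*16).round().astype(np.int32))],1,shift=4)
    return out
slots=[-.09,-.03,.03,.09]
def cost(u,ms=None):
    v=u*np.array([.01,.01,.01,.05,.05])+v0
    c=0
    for p,m in((a,ma),(b,mb)):
        s=synth(p,m.shape,v,slots);c+=(s!=m).sum()/m.sum()
    return c
v0=np.array([.497,-.2,.04,-.03,np.radians(35)])
r=minimize(cost,np.zeros(5),method="Nelder-Mead",options=dict(initial_simplex=np.vstack([np.zeros(5),np.eye(5)*.7]),maxiter=500,xatol=1e-3,fatol=1e-4))
v=r.x*np.array([.01,.01,.01,.05,.05])+v0
print("rack",v[:3].round(4),np.degrees(v[3:]).round(2),r.fun)
def ov(p,m,x0,x1,y0,y1,f,n):
    big=cv2.resize(p["img"],None,fx=S,fy=S)[:,:,::-1].copy();s=synth(p,m.shape,v,slots)
    c,_=cv2.findContours(s,cv2.RETR_EXTERNAL,cv2.CHAIN_APPROX_NONE);cv2.drawContours(big,c,-1,(0,255,0),1)
    cv2.imwrite(n,big[y0*S:y1*S,x0*S:x1*S])
ov(b,mb,350,510,180,290,0,"pics/ovt.png");ov(a,ma,145,300,190,280,0,"pics/ovs.png")
c=a["img"][190:310,330:480,::-1];cv2.imwrite("pics/case_s.png",cv2.resize(c,None,fx=5,fy=5,interpolation=cv2.INTER_CUBIC))
print(manip.tips_ahead)
K=lambda u,v,f,ox,oy:((u+.5)/f-.5+ox,(v+.5)/f-.5+oy)
for q in[(75,82),(482,105),(452,520),(32,492)]: print(atz(b,K(*q,4,170,190),.042).round(4))
E
python3 fit.py
```

```text
rack [ 0.4986 -0.2035  0.0361] [-1.77 36.76] 0.3371805742378283
0.025
[0.6233 0.2632 0.042 ]
[0.6079 0.0613 0.042 ]
[0.4049 0.0775 0.042 ]
[0.422  0.2793 0.042 ]
```

View pics/ovt.png

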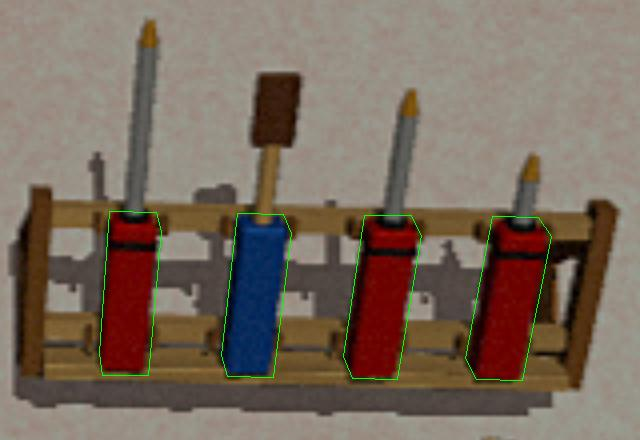

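View pics/ovs.png

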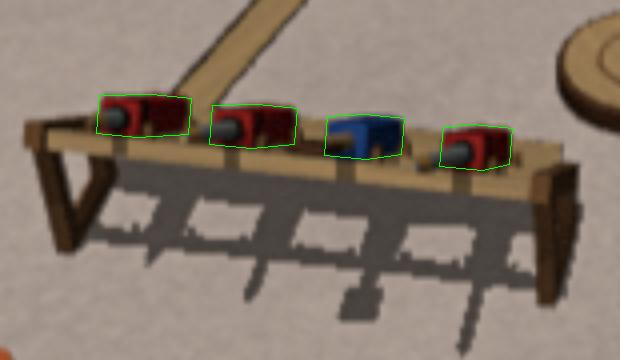

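View pics/case_s.png

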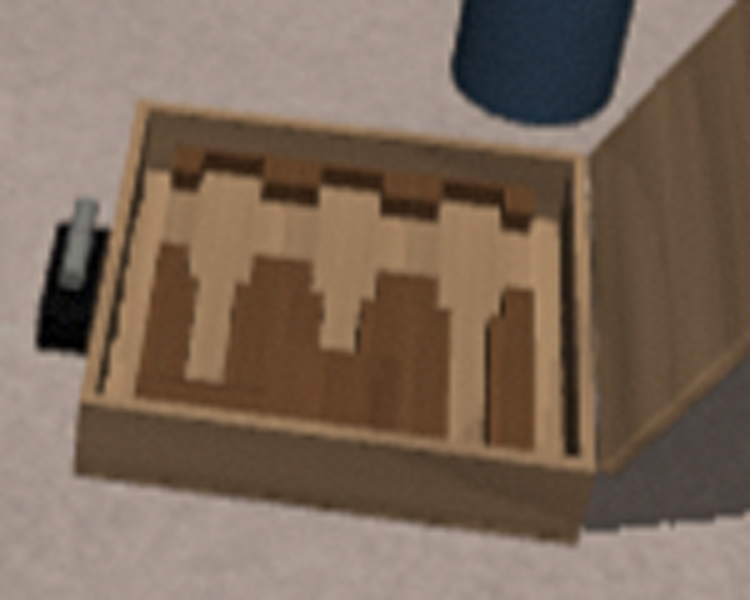

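```bash
sed -i 's/(S>110)&(V>40)/(S>100)\&(V>18)/' fit.py
sed -i 's/^c=a\["img"\].*$//; s/^print(manip.*$//; /^K=/d; /^for q in/d' fit.py
cat >> fit.py <<'E'
def show(m,x0,x1,y0,y1,n): cv2.imwrite(n,m[y0*S:y1*S,x0*S:x1*S]*255)
show(mb,350,510,180,290,"pics/mb.png");show(ma,145,300,190,280,"pics/ma.png")
# fixed pitch
f5=cost
def cost4(u): return cost(np.r_[u,0])
r=minimize(cost4,np.zeros(4),method="Nelder-Mead",options=dict(initial_simplex=np.vstack([np.zeros(4),np.eye(4)*.7]),maxiter=500,xatol=1e-3,fatol=1e-4))
vv=np.r_[r.x,0]*np.array([.01,.01,.01,.05,.05])+v0
print("rack35",vv[:3].round(4),np.degrees(vv[3:]).round(2),r.fun)
# per-pen lateral check in top
# case
K=lambda u,v,f,ox,oy:((u+.5)/f-.5+ox,(v+.5)/f-.5+oy)
T=[(75,82),(482,105),(452,520),(32,492)];Q=[(598,470),(85,402),(142,103),(590,157)]
P=[]
for t,s in zip(T,Q):
    x,e=tri(b,K(*t,4,170,190),a,K(*s,5,330,190));print("rim",x.round(4),round(e,4));P.append(x)
P=np.array(P);c=P.mean(0);print(c)
th=np.radians(-4.57);R=np.array([[np.cos(th),-np.sin(th)],[np.sin(th),np.cos(th)]])
cx=np.array([.5145,.1703])
big=cv2.resize(b["img"],None,fx=5,fy=5,interpolation=cv2.INTER_CUBIC)[:,:,::-1].copy()
big2=cv2.resize(a["img"],None,fx=5,fy=5,interpolation=cv2.INTER_CUBIC)[:,:,::-1].copy()
for yy,L in((.054,.183),(0,.123),(-.054,.153)):
  for B,p in((big,b),(big2,a)):
    x0=-.0915
    W=[(x0,-.014),(x0+.088,-.014),(x0+.088,-.008),(x0+L,-.008),(x0+L,.008),(x0+.088,.008),(x0+.088,.014),(x0,.014)]
    W=np.array([np.r_[R@np.array([q[0],q[1]+yy])+cx,.024] for q in W])
    uv=((proj(p,W)+.5)*5-.5).round().astype(np.int32);cv2.polylines(B,[uv],True,(0,255,0),1)
    W=np.array([np.r_[R@np.array(q)+cx,.042] for q in((.102,.101),(.102,-.101),(-.102,-.101),(-.102,.101))])
    uv=((proj(p,W)+.5)*5-.5).round().astype(np.int32);cv2.polylines(B,[uv],True,(255,0,255),1)
cv2.imwrite("pics/case_ovt.png",big[200*5:325*5,172*5:300*5]);cv2.imwrite("pics/case_ovs.png",big2[190*5:310*5,330*5:480*5])
E
python3 fit.py
```

```text
rack [ 0.4981 -0.2025  0.0356] [-2.13 36.96] 0.347713759610762
rack35 [ 0.4974 -0.2028  0.0371] [-1.68 35.  ] 0.383319532138533
rim [0.6242 0.2648 0.038 ] 0.0009
rim [0.6087 0.0634 0.0378] 0.0036
rim [0.4048 0.0798 0.0356] 0.0034
rim [0.4221 0.2822 0.036 ] 0.0021
[0.51497423 0.17251975 0.03686516]
```

View pics/case_ovt.png

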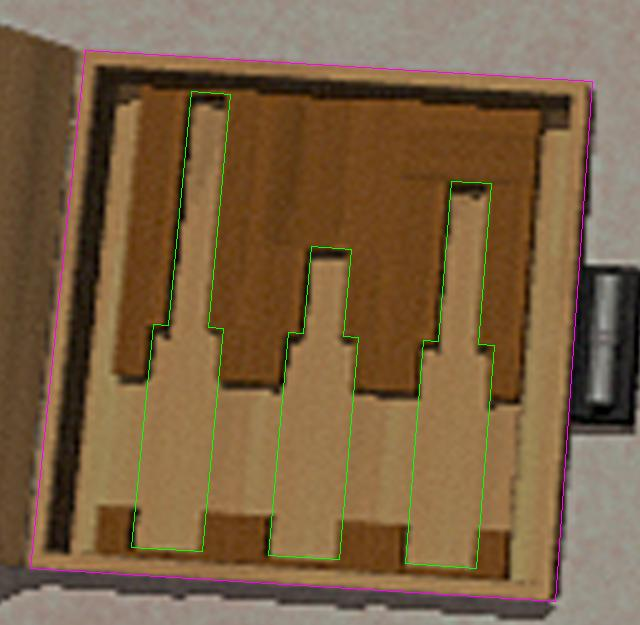

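View pics/case_ovs.png

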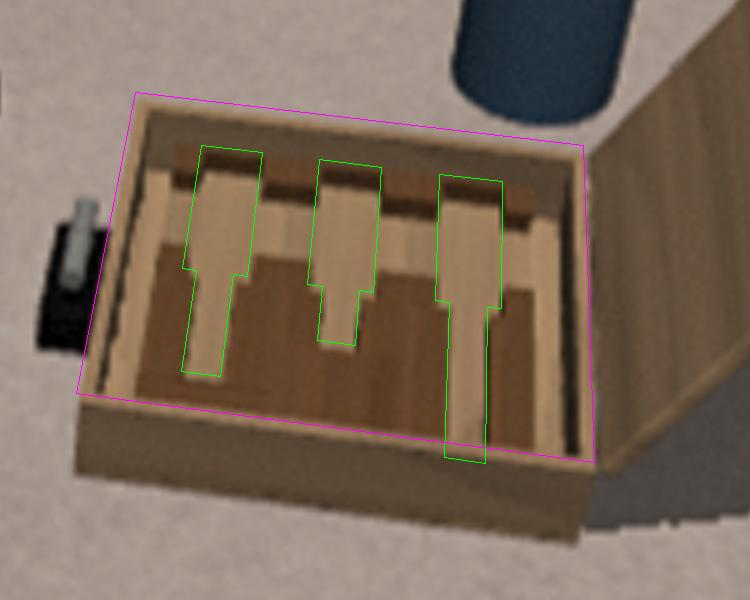

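View pics/ovt.png

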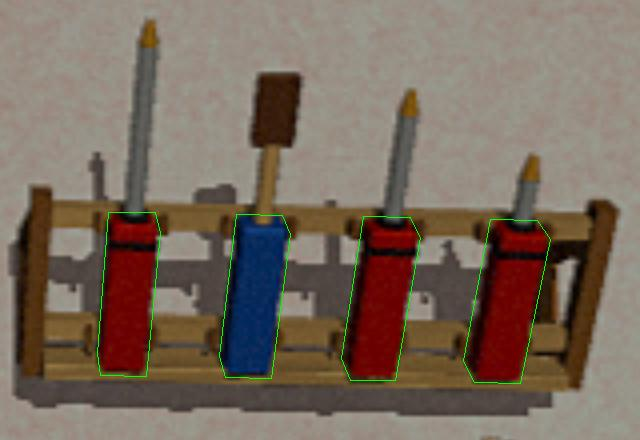

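View pics/ovs.png

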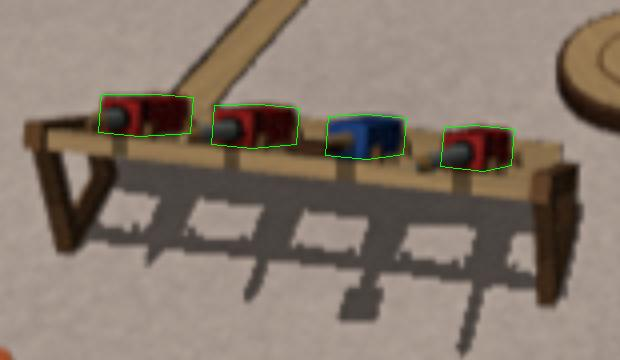

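```bash
cat >> fit.py <<'E'
print("----")
for nm,p,m in(("top",b,mb),("scene",a,ma)):
    def c3(u):
        v=np.array([.498+u[0]*.01,-.203+u[1]*.01,.04,-.03+.05*u[2],np.radians(35)])
        return (synth(p,m.shape,v,slots)!=m).sum()/m.sum()
    r=minimize(c3,np.zeros(3),method="Nelder-Mead",options=dict(initial_simplex=np.vstack([np.zeros(3),np.eye(3)*.7]),xatol=1e-3,fatol=1e-4))
    print(nm,.498+r.x[0]*.01,-.203+r.x[1]*.01,np.degrees(-.03+.05*r.x[2]),r.fun)
C=np.array([atz(a,K(*s,5,330,190),.042) for s in Q]);print("case scene",C.round(4),C.mean(0))
# brass tips: triangulate
for n,t in(("l",(148,22)),("m",(409,92)),("s",(532,157))): 
    print(n,atz(b,K(*t,4,350,180),.04+{'l':.175,'m':.145,'s':.115}[n]*np.sin(np.radians(35))+.008).round(4))
E
python3 fit.py | sed -n '/----/,$p'
```

```text
----
top 0.49728121961196453 -0.20111165458709268 -2.567880660160865 0.16381074168797954
scene 0.5010117122638763 -0.20254628653399234 -1.0970907968719013 0.20501886173527964
case scene [[0.6283 0.2641 0.042 ]
 [0.6129 0.0652 0.042 ]
 [0.4132 0.0813 0.042 ]
 [0.4296 0.2814 0.042 ]] [0.52097557 0.17298159 0.042     ]
l [ 0.6372 -0.1163  0.1484]
m [ 0.6075 -0.2348  0.1312]
s [ 0.5803 -0.2941  0.114 ]
```

```bash
cat > plan.py <<'E'
from h import *
from scipy.spatial.transform import Rotation as Ro, Slerp
def cur():
    s=manip.sense();return np.array(s["tcp_pos"]),Ro.from_quat(s["tool_rot"])
def frame(yaw,tilt=0):
    """tool x along heading yaw(deg), tilted up by tilt; tool z down/forward"""
    R=Ro.from_euler('z',yaw,degrees=True)*Ro.from_matrix(np.diag([1,-1,-1.]))
    return R*Ro.from_rotvec([0,np.radians(tilt),0])
def plan(wps,start=None,v=.05,w=9.5):
    """wps: list of (pos,Rot[,v]) ; prints rows in tens"""
    p,R=start or cur();rows=[]
    for wp in wps:
        q,Q=np.array(wp[0]),wp[1];vv=wp[2] if len(wp)>2 else v
        d=np.linalg.norm(q-p);ang=np.degrees((R.inv()*Q).magnitude())
        n=max(1,int(np.ceil(max(d/vv,ang/w))));p0,R0=p,R
        sl=Slerp([0,1],Ro.concatenate([R0,Q]))
        for i in range(1,n+1):
            a=i/n;qp=p0+(q-p0)*a;Qp=sl(a)
            t=np.round(R.inv().apply(qp-p),4);r=np.round(np.degrees((R.inv()*Qp).as_rotvec()),1)
            p=p+R.apply(t);R=R*Ro.from_rotvec(np.radians(r));rows.append([float(x)+0. for x in np.r_[t,r]])
    print(len(rows))
    for i in range(0,len(rows),10): print("["+",\n".join("["+",".join(f"{x:g}" for x in r)+"]" for r in rows[i:i+10])+"]")
    return p,R
rack=np.array([.498,-.2015]);ryaw=-2.4
case=np.array([.516,.171]);cyaw=-4.57
SL=dict(short=-.09,middle=-.03,long=.09);RW=dict(short=0,middle=-.054,long=.054)
def penW(n,loc):
    B=Ro.from_euler('z',ryaw,degrees=True);P=B*Ro.from_rotvec([0,-np.radians(35),0])
    return np.r_[rack,.04]+B.apply([0,SL[n],0])+P.apply(loc)
def rowW(n,loc):
    B=Ro.from_euler('z',cyaw,degrees=True)
    return np.r_[case,.012]+B.apply(np.array([-.0915,RW[n],0])+loc)
def st():
    s=manip.sense();print("t",round(s["t"],2),"p",s["tcp_pos"].round(4),"F",s["force"].round(1),"M",s["ft_torque"].round(2),"gap",round(s["finger_gap"],3),"q",s["q"].round(2))
    R=Ro.from_quat(s["tool_rot"]).as_matrix();print("x",R[:,0].round(3),"z",R[:,2].round(3))
E
python3 - <<'E'
from plan import *
F=frame(ryaw,35)
g=penW("short",[.04,0,.028]);h=penW("short",[.04,0,.108]);print(g,h)
p,R=cur();plan([(h+[0,0,.06],F),(h,F)])
E
```

```text
[ 0.51092248 -0.29212063  0.08587931] [ 0.46507661 -0.29019912  0.15141148]
10
[[0.0394,-0.0221,0.0056,-1,4.3,3.1],
[0.0377,-0.0243,0.0081,-0.9,4.3,3],
[0.0356,-0.0263,0.0105,-1,4.3,3.1],
[0.0333,-0.0284,0.0125,-1,4.3,3.1],
[0.0307,-0.0304,0.0145,-0.9,4.3,3],
[0.0279,-0.0322,0.0162,-1,4.3,3.1],
[0.0248,-0.0339,0.0175,-1,4.3,3],
[0.0217,-0.0354,0.0187,-0.9,4.3,3.1],
[-0.0172,0,0.0246,0,0,0],
[-0.0172,0,0.0246,0,0,0]]
```

Emit:
play_rows(
  steps=[
    [[0.0394, -0.0221, 0.0056, -1, 4.3, 3.1], [0.0377, -0.0243, 0.0081, -0.9, 4.3, 3], [0.0356, -0.0263, 0.0105, -1, 4.3, 3.1], [0.0333, -0.0284, 0.0125, -1, 4.3, 3.1], [0.0307, -0.0304, 0.0145, -0.9, 4.3, 3], [0.0279, -0.0322, 0.0162, -1, 4.3, 3.1], [0.0248, -0.0339, 0.0175, -1, 4.3, 3], [0.0217, -0.0354, 0.0187, -0.9, 4.3, 3.1], [-0.0172, 0, 0.0246, 0, 0, 0], [-0.0172, 0, 0.0246, 0, 0, 0]],
  ],
  fingers=0.5,
  squeeze=40,
)

```text
t: 3.55
tcp_pos: [0.4657, -0.29, 0.1513]
tool_rot: [0.953, -0.019, 0.301, 0.007]
force: [0.7, -0.8, 0.2]
finger_gap: 0.497
```

```bash
cat > look.py <<'E'
import sys
from plan import *
def look(cam,x0,x1,y0,y1,f,name,pts=()):
    p=manip.snapshot(cam);c=cv2.resize(p["img"],None,fx=f,fy=f,interpolation=cv2.INTER_CUBIC)[:,:,::-1].copy()
    for X in pts:
        u=((proj(p,np.asarray(X))+.5)*f-.5).round().astype(int);cv2.drawMarker(c,tuple(int(k) for k in u),(0,255,0),cv2.MARKER_CROSS,10,1)
    cv2.imwrite(f"pics/{name}.png",c[int(y0*f):int(y1*f),int(x0*f):int(x1*f)]);return p
E
python3 - <<'E'
from look import *
st();p,R=cur()
pts=[p+R.apply([0,s*.021,.025]) for s in(-1,1)]
look("top",350,510,180,290,4,"h1t",pts);look("scene",145,300,170,280,4,"h1s",pts)
E
```

```text
t 3.55 p [ 0.4657 -0.29    0.1513] F [ 0.7 -0.8  0.2] M [-0.01  0.29  0.04] gap 0.497 q [-1.01  0.56  2.07  1.33  0.51 -0.6 ]
x [ 0.818 -0.032  0.574] z [ 0.573 -0.025 -0.819]
```

View pics/h1t.png

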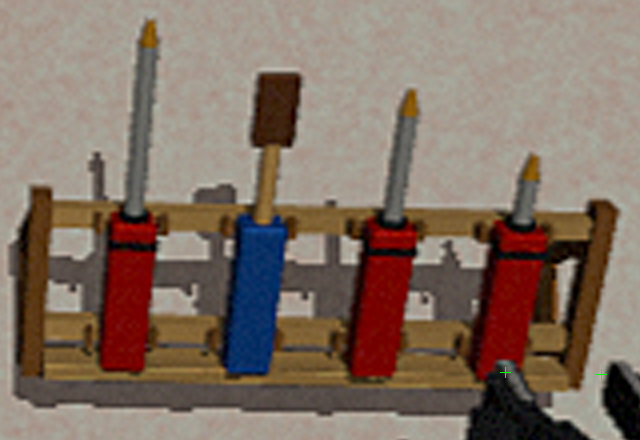

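View pics/h1s.png

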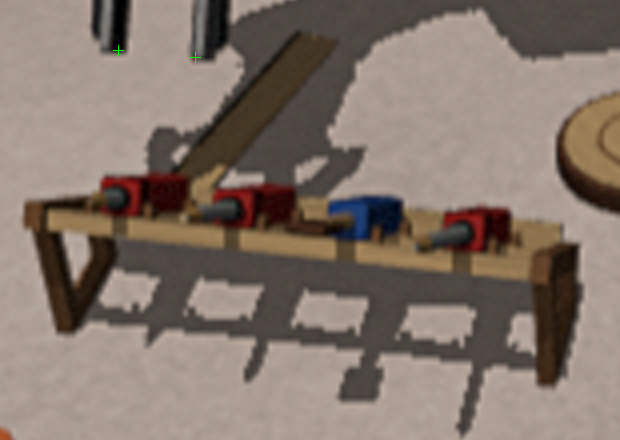

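Run:
```python
from look import *
p,R=cur()
pts=[p+R.apply([x,s*.021,.025]) for s in(-1,1) for x in(-.011,.011)]
look("top",455,535,250,310,9,"h2t",pts);look("scene",155,215,150,200,10,"h2s",pts)
```

```text
(no output)
```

View pics/h2t.png

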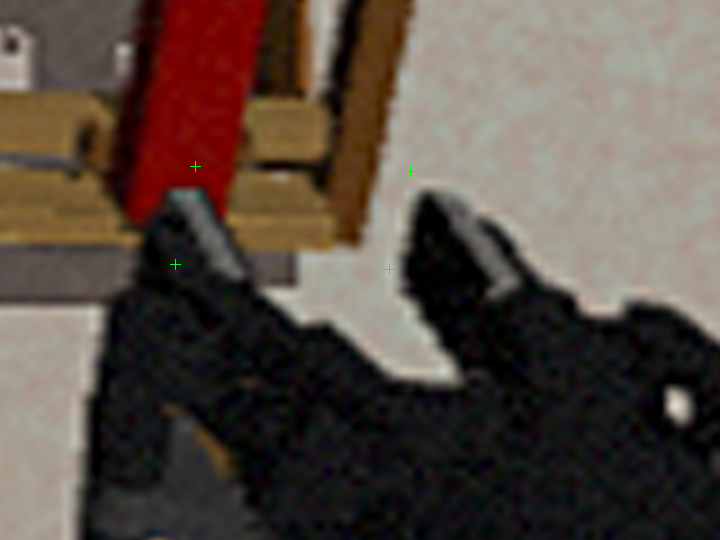

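View pics/h2s.png

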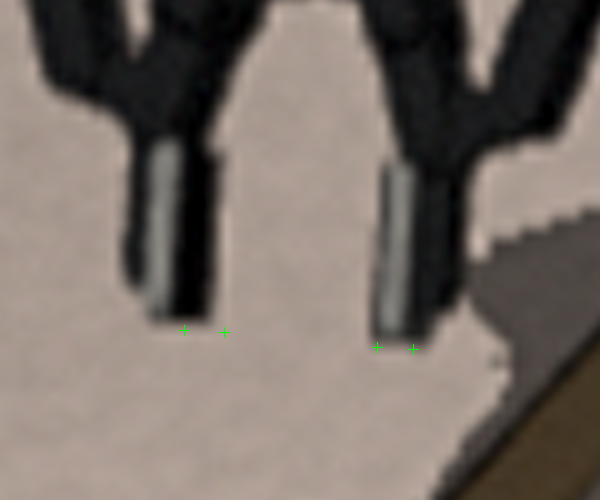

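```bash
sed -i 's/^rack=.*/rack=np.array([.500,-.200]);ryaw=-2.4/; s/^case=.*/case=np.array([.5175,.173]);cyaw=-4.57/' plan.py
python3 - <<'E'
from plan import *
F=frame(ryaw,35)
g=penW("short",[.04,0,.027]);h=penW("short",[.04,0,.07])
plan([(h,F,.03),(g,F,.022)])
E
```

```text
4
[[0.0007,-0.0008,0.0195,0,0,0],
[0.0007,-0.0008,0.0196,-0.1,0,0],
[0,0,0.0215,0,0,0],
[0,-0.0001,0.0215,0,0,0]]
```

Emit:
play_rows(
  steps=[
    [[0.0007, -0.0008, 0.0195, 0, 0, 0], [0.0007, -0.0008, 0.0196, -0.1, 0, 0], [0, 0, 0.0215, 0, 0, 0], [0, 0, 0.0215, 0, 0, 0], [0, 0, 0, 0, 0, 0], [0, 0, 0, 0, 0, 0]],
  ],
)

```text
t: 4.5
tcp_pos: [0.5135, -0.291, 0.0862]
tool_rot: [0.953, -0.02, 0.301, 0.008]
force: [-0.6, -0.2, -0.0]
finger_gap: 0.499
```

Run:
```python
from look import *
st();p,R=cur()
look("top",440,530,210,290,8,"g1t");look("scene",145,225,180,240,9,"g1s")
```

```text
t 4.5 p [ 0.5135 -0.291   0.0862] F [-0.6 -0.2 -0. ] M [0.06 0.32 0.02] gap 0.499 q [-0.92  0.73  2.    1.6   0.46 -0.81]
x [ 0.818 -0.033  0.574] z [ 0.574 -0.026 -0.819]
```

View pics/g1t.png

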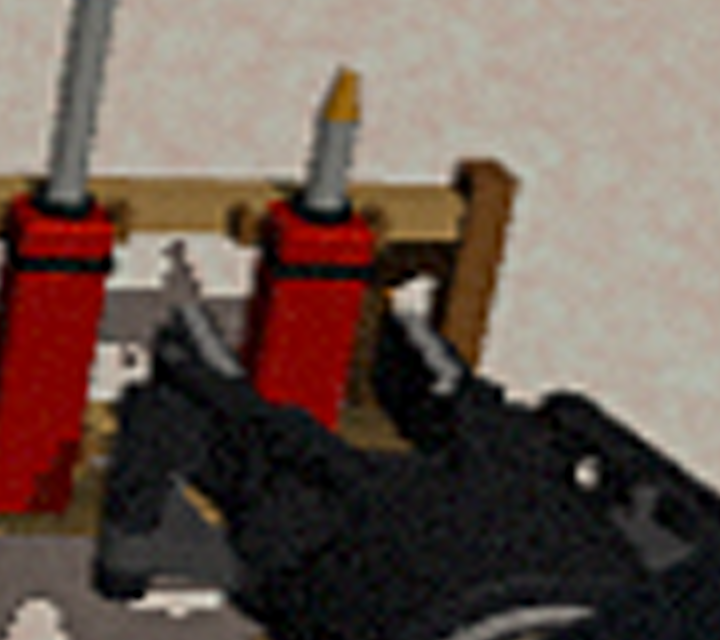

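View pics/g1s.png

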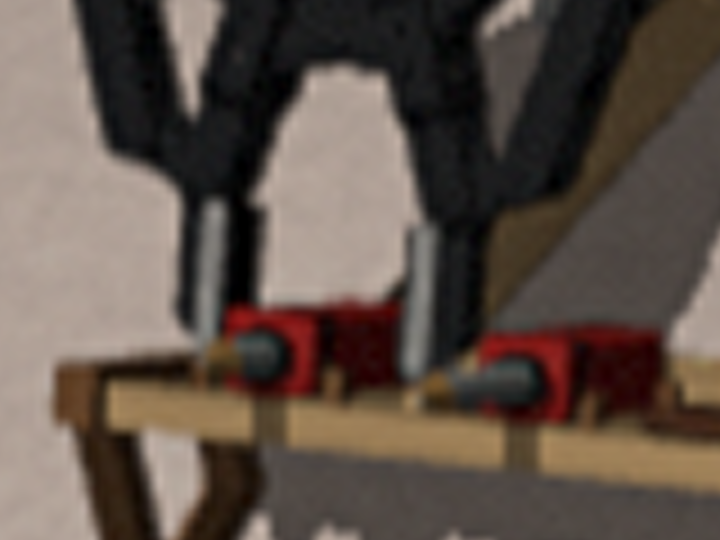

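Emit:
play_rows(
  steps=[
    [[0, 0, 0, 0, 0, 0], [0, 0, 0, 0, 0, 0], [0, 0, 0, 0, 0, 0], [0, 0, 0, 0, 0, 0], [0, 0, 0, 0, 0, 0], [0, 0, 0, 0, 0, 0]],
  ],
  fingers=0,
  squeeze=40,
)

```text
t: 5.35
tcp_pos: [0.5132, -0.291, 0.0858]
tool_rot: [0.953, -0.02, 0.301, 0.007]
force: [-3.8, -0.4, 5.6]
finger_gap: 0.251
```

Run:
```python
from look import *
st()
look("scene",145,225,180,240,9,"g2s")
```

```text
t 5.35 p [ 0.5132 -0.291   0.0858] F [-3.8 -0.4  5.6] M [-0.1   0.23  0.02] gap 0.251 q [-0.92  0.73  2.    1.6   0.45 -0.81]
x [ 0.818 -0.034  0.574] z [ 0.573 -0.026 -0.819]
```

View pics/g2s.png

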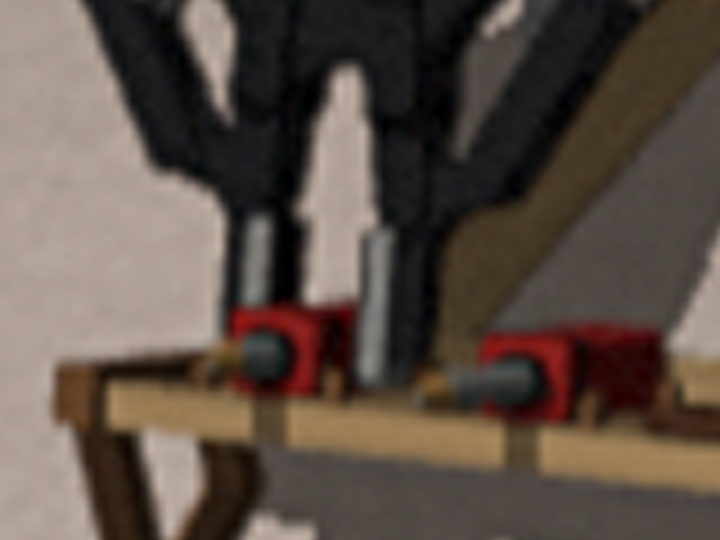

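Run:
```python
from plan import *
F=frame(ryaw,35);G=frame(cyaw,0)
p,R=cur()
u=p-R.as_matrix()[:,2]*.05
g=rowW("short",[.044,0,.027]);print(g)
plan([(u,R,.018),(u+[-.0,.0,.11],R,.05),(g+[-.0,-.1,.12],G,.055),(g+[0,0,.06],G,.055)])
```

```text
[0.47015102 0.17678466 0.039     ]
16
[[0,0,-0.0167,0,0,0],
[0,0,-0.0166,0,0,0],
[0,0,-0.0167,0,0,0],
[0.021,0.0001,-0.03,0,0,0],
[0.0211,0.0001,-0.03,0,0,0],
[0.021,0,-0.0301,0,0,0],
[-0.0098,-0.0522,0.0065,-0.1,-5,0.3],
[-0.0095,-0.0522,0.0073,-0.1,-5,0.3],
[-0.0091,-0.0522,0.0081,0,-5,0.3],
[-0.0086,-0.0521,0.0088,-0.1,-5,0.3]]
[[-0.0082,-0.0521,0.0094,-0.1,-5,0.3],
[-0.0075,-0.0521,0.01,-0.1,-5,0.3],
[-0.0069,-0.052,0.0106,0,-5,0.3],
[-0.0027,-0.0332,0.02,0,0,0],
[-0.0027,-0.0332,0.02,0,0,0],
[-0.0027,-0.0332,0.0201,0,0,0]]
```

Emit:
play_rows(
  steps=[
    [[0, 0, -0.0167, 0, 0, 0], [0, 0, -0.0167, 0, 0, 0], [0, 0, -0.0167, 0, 0, 0], [0.021, 0, -0.03, 0, 0, 0], [0.021, 0, -0.03, 0, 0, 0], [0.021, 0, -0.03, 0, 0, 0], [-0.0098, -0.0522, 0.0065, -0.1, -5, 0.3], [-0.0095, -0.0522, 0.0073, -0.1, -5, 0.3], [-0.0091, -0.0522, 0.0081, 0, -5, 0.3], [-0.0086, -0.0522, 0.0088, -0.1, -5, 0.3]],
  ],
)

```text
t: 6.65
tcp_pos: [0.4768, -0.0911, 0.1941]
tool_rot: [0.99, -0.031, 0.139, 0.001]
force: [0.4, 0.0, -0.7]
finger_gap: 0.243
```

Emit:
play_rows(
  steps=[
    [[-0.0082, -0.0521, 0.0094, -0.1, -5, 0.3], [-0.0075, -0.0521, 0.01, -0.1, -5, 0.3], [-0.0069, -0.052, 0.0106, 0, -5, 0.3], [-0.0027, -0.0332, 0.02, 0, 0, 0], [-0.0027, -0.0332, 0.02, 0, 0, 0], [-0.0027, -0.0332, 0.02, 0, 0, 0], [0, 0, 0, 0, 0, 0], [0, 0, 0, 0, 0, 0]],
  ],
)

```text
t: 7.65
tcp_pos: [0.4723, 0.1645, 0.1018]
tool_rot: [0.999, -0.039, 0.01, -0.002]
force: [-0.2, -0.2, -1.3]
finger_gap: 0.248
```

Run:
```python
from look import *
st();G=frame(cyaw,0)
g=rowW("short",[.044,0,.027]);plan([(g+[0,0,.06],G)])
look("top",170,310,190,330,5,"c1t");look("scene",330,480,170,310,5,"c1s")
```

```text
t 7.65 p [0.4723 0.1645 0.1018] F [-0.2 -0.2 -1.3] M [-0.02  0.04  0.02] gap 0.248 q [0.11 0.61 1.89 0.   0.62 1.76]
x [ 0.997 -0.077  0.02 ] z [ 0.02   0.004 -1.   ]
1
[[-0.0031,-0.012,0.0028,-0.3,-1.1,0.1]]
```

View pics/c1t.png

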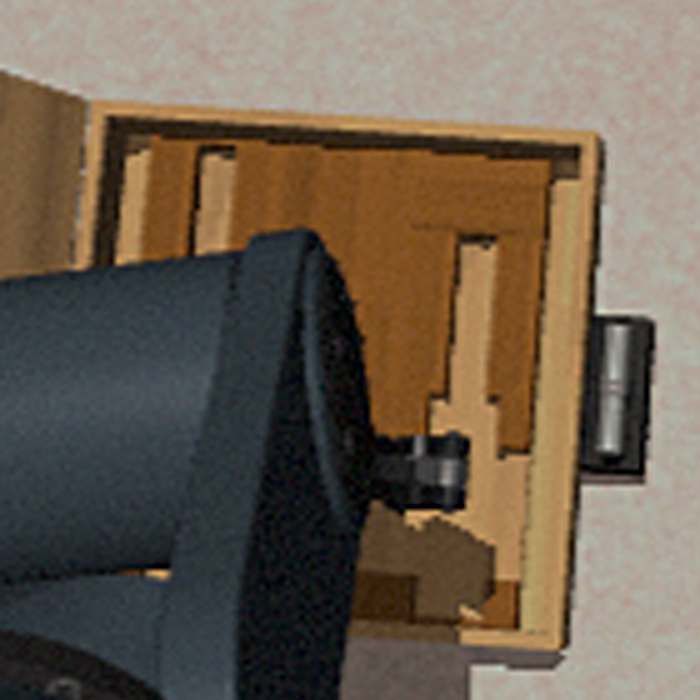

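View pics/c1s.png

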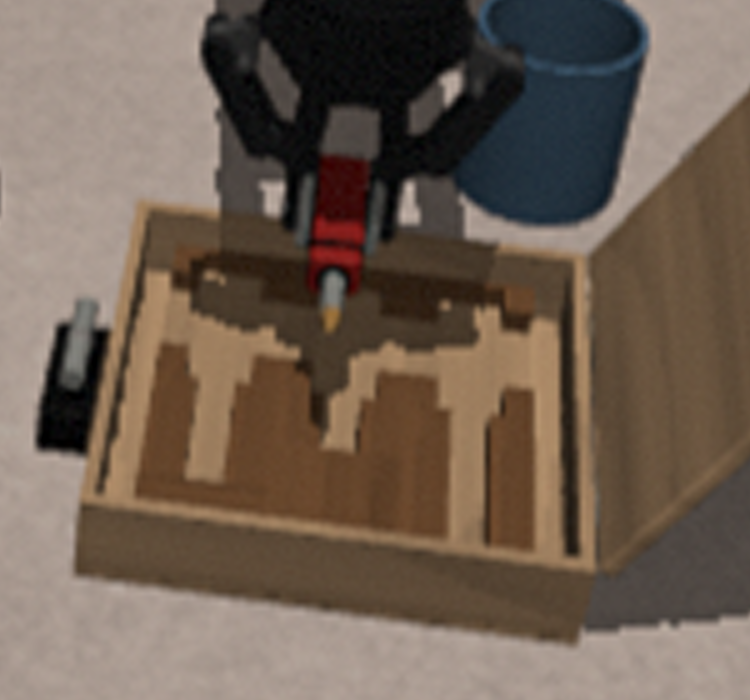

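Emit:
play_rows(
  steps=[
    [[-0.0031, -0.012, 0.0028, -0.3, -1.1, 0.1], [0, 0, 0.01, 0, 0, 0], [0, 0, 0.01, 0, 0, 0], [0, 0, 0.01, 0, 0, 0], [0, 0, 0, 0, 0, 0], [0, 0, 0, 0, 0, 0]],
  ],
)

```text
t: 8.5
tcp_pos: [0.4703, 0.177, 0.0687]
tool_rot: [0.999, -0.04, 0.0, -0.0]
force: [-0.1, 0.6, -0.3]
finger_gap: 0.248
```

```bash
cat >> look.py <<'E'
def held(n,L,name,k=.04,kz=.027):
    """draw held pen (green) by kinematics; row outline (magenta) shifted to case scene-view position"""
    st();p,R=cur();f=6
    P=manip.snapshot("scene");c=cv2.resize(P["img"],None,fx=f,fy=f,interpolation=cv2.INTER_CUBIC)[:,:,::-1].copy()
    M=R*Ro.from_matrix(np.diag([1,-1,-1.]))
    o=p-M.apply([k,0,kz])
    def dr(W,col):
        uv=((proj(P,np.array(W))+.5)*f-.5).round().astype(np.int32);cv2.polylines(c,[uv],True,col,1)
    for z in(.02,):
        dr([o+M.apply(q) for q in((0,-.011,z),(.078,-.011,z),(.078,.011,z),(0,.011,z))],(0,255,0))
    dr([o+M.apply(q) for q in((.078,0,.01),(L,0,.01))],(0,255,0))
    dr([rowW(n,np.array(q)) for q in((.0,-.014,.012),(.088,-.014,.012),(.088,-.008,.012),(L+.008,-.008,.012),(L+.008,.008,.012),(.088,.008,.012),(.088,.014,.012),(0,.014,.012))],(255,0,255))
    cv2.imwrite(f"pics/{name}.png",c[185*f:285*f,345*f:470*f])
    print("pen origin in row:",Ro.from_euler('z',-cyaw,degrees=True).apply(o-rowW(n,np.zeros(3))))
E
python3 - <<'E'
from look import *
held("short",.115,"c2s")
E
```

```text
t 8.5 p [0.4703 0.177  0.0687] F [-0.1  0.6 -0.3] M [ 0.01 -0.02  0.04] gap 0.248 q [0.14 0.68 1.88 0.   0.58 1.79]
x [ 0.997 -0.079  0.001] z [ 0.001  0.    -1.   ]
pen origin in row: [0.00416457 0.00023688 0.0296792 ]
```

View pics/c2s.png

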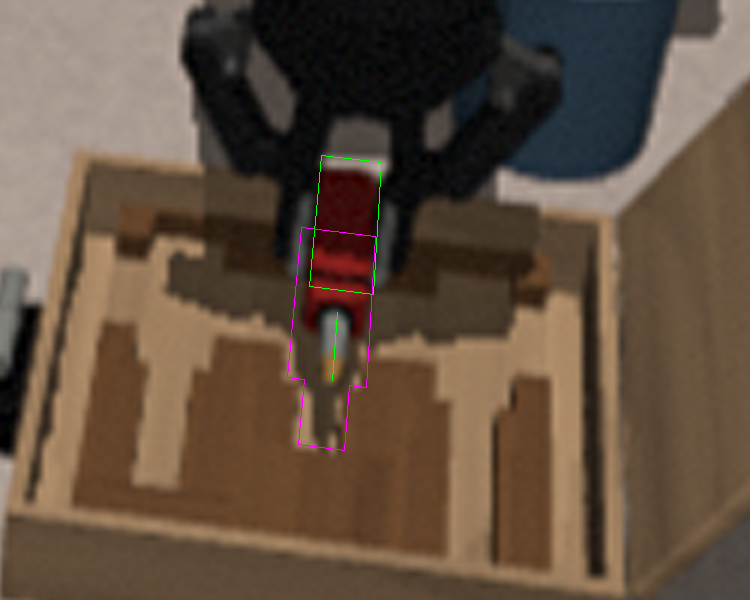

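Emit:
play_rows(
  steps=[
    [[0.0015, 0, 0.008, 0, 0, 0], [0, 0, 0.008, 0, 0, 0], [0, 0, 0.006, 0, 0, 0], [0, 0, 0.004, 0, 0, 0], [0, 0, 0, 0, 0, 0], [0, 0, 0, 0, 0, 0]],
  ],
)

```text
t: 9.3
tcp_pos: [0.4719, 0.177, 0.043]
tool_rot: [0.999, -0.04, 0.001, -0.0]
force: [0.0, -0.5, -1.1]
finger_gap: 0.245
```

Run:
```python
from look import *
held("short",.115,"c3s")
```

```text
t 9.3 p [0.4719 0.177  0.043 ] F [ 0.  -0.5 -1.1] M [-0.02 -0.03 -0.  ] gap 0.245 q [0.14 0.73 1.88 0.   0.52 1.79]
x [ 0.997 -0.079  0.001] z [ 0.001  0.001 -1.   ]
pen origin in row: [0.00578759 0.00034754 0.00391673]
```

View pics/c3s.png

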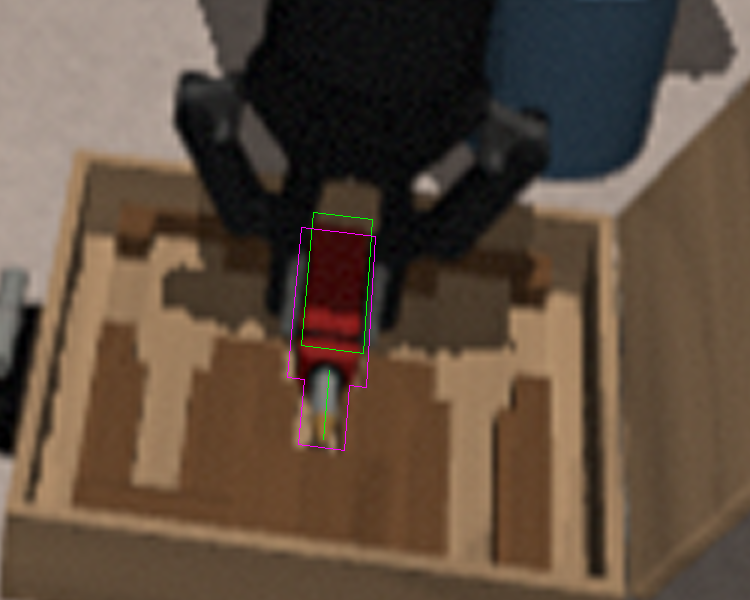

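Emit:
play_rows(
  steps=[
    [[0, 0, 0.002, 0, 0, 0], [0, 0, 0.0015, 0, 0, 0], [0, 0, 0, 0, 0, 0], [0, 0, 0, 0, 0, 0]],
  ],
)

```text
t: 9.85
tcp_pos: [0.4719, 0.177, 0.0394]
tool_rot: [0.999, -0.04, 0.001, -0.0]
force: [-0.3, 0.3, -1.2]
finger_gap: 0.246
```

Emit:
play_rows(
  steps=[
    [[0, 0, 0.001, 0, 0, 0], [0, 0, 0.001, 0, 0, 0], [0, 0, 0, 0, 0, 0]],
  ],
)

```text
t: 10.22
tcp_pos: [0.4719, 0.177, 0.0392]
tool_rot: [0.999, -0.04, 0.001, -0.0]
force: [-3.1, -0.1, 15.4]
finger_gap: 0.248
```

Emit:
play_rows(
  steps=[
    [[0, 0, -0.001, 0, 0, 0], [0, 0, 0, 0, 0, 0], [0, 0, 0, 0, 0, 0], [0, 0, 0, 0, 0, 0], [0, 0, -0.02, 0, 0, 0], [0, 0, -0.04, 0, 0, 0], [0, 0, -0.05, 0, 0, 0], [0, 0, -0.03, 0, 0, 0]],
  ],
  fingers=0.5,
)

```text
t: 11.22
tcp_pos: [0.4722, 0.177, 0.1804]
tool_rot: [0.999, -0.04, 0.002, -0.0]
force: [0.7, 0.5, -0.3]
finger_gap: 0.499
```

Run:
```python
from look import *
look("scene",345,470,185,285,6,"c4s")
st()
F=frame(ryaw,35)
g=penW("middle",[.04,0,.027]);h=penW("middle",[.04,0,.09]);print(g,h)
plan([(h+[0,.12,.09],F,.055),(h,F,.04),(g,F,.025)])
```

```text
t 11.28 p [0.474  0.1774 0.1833] F [0.2 0.1 1.4] M [-0.01  0.01 -0.02] gap 0.497 q [0.14 0.47 1.81 0.   0.85 1.79]
x [ 0.997 -0.079  0.009] z [ 0.009  0.002 -1.   ]
[ 0.51600809 -0.23069728  0.08506016] [ 0.47990447 -0.22918409  0.13666674]
13
[[0.0048,0.0475,-0.0073,0.1,5.7,-0.3],
[0.0053,0.0476,-0.0069,0.1,5.8,-0.4],
[0.0056,0.0475,-0.0064,0.1,5.7,-0.3],
[0.006,0.0476,-0.0059,0.1,5.8,-0.4],
[0.0062,0.0476,-0.0054,0,5.7,-0.4],
[0.0064,0.0477,-0.0047,0.1,5.8,-0.3],
[-0.0119,0.03,0.0191,0,0,0],
[-0.0119,0.0299,0.0192,0,0,0],
[-0.0119,0.03,0.0191,0,0,0],
[-0.0119,0.0299,0.0192,0,0,0]]
[[0,0,0.021,0,0,0],
[0,0,0.021,0,0,0],
[0,0,0.021,0,0,0]]
```

View pics/c4s.png

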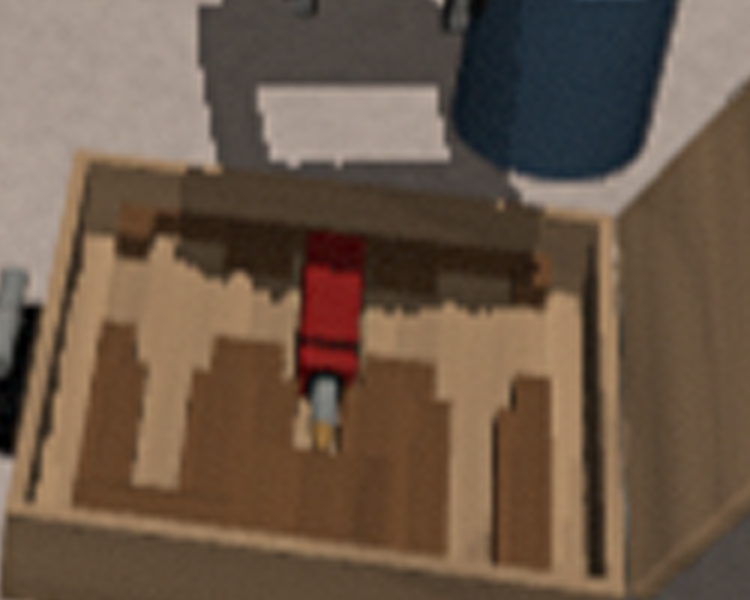

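Emit:
play_rows(
  steps=[
    [[0.0048, 0.0475, -0.0073, 0.1, 5.7, -0.3], [0.0053, 0.0476, -0.0069, 0.1, 5.8, -0.4], [0.0056, 0.0475, -0.0064, 0.1, 5.7, -0.3], [0.006, 0.0476, -0.0059, 0.1, 5.8, -0.4], [0.0062, 0.0476, -0.0054, 0, 5.7, -0.4], [0.0064, 0.0477, -0.0047, 0.1, 5.8, -0.3], [-0.0119, 0.03, 0.0191, 0, 0, 0], [-0.0119, 0.03, 0.0191, 0, 0, 0], [-0.0119, 0.03, 0.0191, 0, 0, 0], [-0.0119, 0.03, 0.0191, 0, 0, 0]],
  ],
)

```text
t: 12.52
tcp_pos: [0.467, -0.1526, 0.12]
tool_rot: [0.973, -0.021, 0.231, -0.011]
force: [0.9, -0.1, -0.4]
finger_gap: 0.496
```

Emit:
play_rows(
  steps=[
    [[0, 0, 0, 0, 0, 0], [0, 0, 0, 0, 0, 0]],
  ],
)

```text
t: 12.78
tcp_pos: [0.4669, -0.1508, 0.121]
tool_rot: [0.973, -0.02, 0.231, -0.012]
force: [0.1, 0.3, 0.0]
finger_gap: 0.497
```

Run:
```python
from look import *
p=look("top",175,300,195,325,5.5,"c5t")
st();F=frame(ryaw,35)
g=penW("middle",[.04,0,.027]);h=penW("middle",[.04,0,.07]);plan([(h,F,.025),(g,F,.022)])
```

```text
t 12.82 p [ 0.4671 -0.1505  0.1214] F [ 0.1 -0.4  1.7] M [-0.04  0.16  0.  ] gap 0.498 q [-0.72  0.57  2.18  1.45  0.31 -0.5 ]
x [ 0.892 -0.044  0.449] z [ 0.45   0.014 -0.893]
6
[[0.0062,0.0196,0.0027,-0.5,2.1,-0.1],
[0.006,0.0195,0.0031,-0.4,2,-0.2],
[0.0058,0.0196,0.0035,-0.5,2.1,-0.1],
[0.0057,0.0195,0.0038,-0.4,2.1,-0.1],
[0,0,0.0215,0,0,0],
[0,0.0001,0.0215,0,0,0]]
```

View pics/c5t.png

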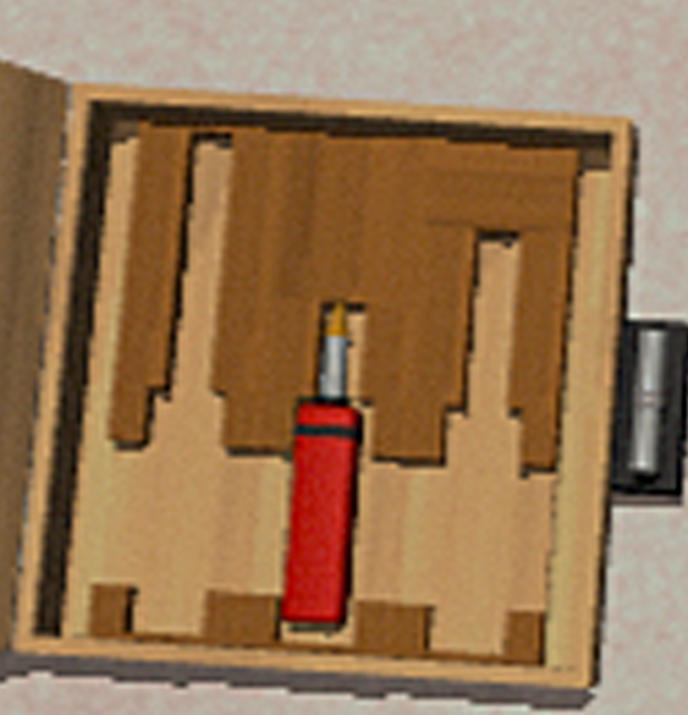

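```bash
sed -i 's/^case=.*/case=np.array([.5145,.173]);cyaw=-4.57/' plan.py
python3 - <<'E'
from look import *
F=frame(ryaw,35)
g=penW("middle",[.04,0,.027]);h=penW("middle",[.04,0,.085]);plan([(h,F,.016),(g,F,.022)])
E
```

```text
9
[[0.0037,0.013,-0.0007,-0.3,1.4,-0.1],
[0.0038,0.013,-0.0005,-0.3,1.4,-0.1],
[0.0037,0.0129,-0.0003,-0.3,1.3,-0.1],
[0.0037,0.013,-0.0002,-0.3,1.4,0],
[0.0037,0.013,0,-0.3,1.4,-0.1],
[0.0037,0.013,0.0001,-0.3,1.4,-0.1],
[0,0,0.0193,0,0,0],
[0,0.0001,0.0194,0,0,0],
[0,0,0.0193,0,0,0]]
```

Emit:
play_rows(
  steps=[
    [[0.0037, 0.013, -0.0007, -0.3, 1.4, -0.1], [0.0038, 0.013, -0.0005, -0.3, 1.4, -0.1], [0.0037, 0.013, -0.0003, -0.3, 1.4, -0.1], [0.0037, 0.013, -0.0002, -0.3, 1.4, 0], [0.0037, 0.013, 0, -0.3, 1.4, -0.1], [0.0037, 0.013, 0.0001, -0.3, 1.4, -0.1], [0, 0, 0, 0, 0, 0], [0, 0, 0, 0, 0, 0]],
  ],
)

```text
t: 13.82
tcp_pos: [0.4829, -0.2292, 0.1328]
tool_rot: [0.953, -0.02, 0.302, 0.006]
force: [0.8, 0.8, -0.4]
finger_gap: 0.497
```

Run:
```python
from look import *
st()
F=frame(ryaw,35)
g=penW("middle",[.04,0,.027]);plan([(g,F,.022)])
```

```text
t 13.82 p [ 0.4829 -0.2292  0.1328] F [ 0.8  0.8 -0.4] M [-0.02  0.31  0.05] gap 0.497 q [-0.88  0.6   2.14  1.64  0.44 -0.82]
x [ 0.817 -0.034  0.575] z [ 0.575 -0.024 -0.818]
3
[[-0.0001,0,0.0194,0,0,0],
[-0.0002,0.0001,0.0193,0,-0.1,0],
[0,0,0.0194,0,0,0]]
```

Emit:
play_rows(
  steps=[
    [[0, 0, 0.0194, 0, 0, 0], [0, 0, 0.0194, 0, 0, 0], [0, 0, 0.0194, 0, 0, 0], [0, 0, 0, 0, 0, 0], [0, 0, 0, 0, 0, 0]],
  ],
)

```text
t: 14.45
tcp_pos: [0.5161, -0.2311, 0.0851]
tool_rot: [0.953, -0.02, 0.301, 0.006]
force: [0.5, -0.3, -0.6]
finger_gap: 0.497
```

Emit:
play_rows(
  steps=[
    [[0, 0, 0, 0, 0, 0], [0, 0, 0, 0, 0, 0], [0, 0, 0, 0, 0, 0], [0, 0, 0, 0, 0, 0], [0, 0, 0, 0, 0, 0]],
  ],
  fingers=0,
)

```text
t: 15.08
tcp_pos: [0.516, -0.2318, 0.0855]
tool_rot: [0.953, -0.021, 0.302, 0.006]
force: [-3.5, 0.5, 6.2]
finger_gap: 0.247
```

Run:
```python
from look import *
st()
look("scene",145,300,160,250,5,"m1s")
G=frame(cyaw,0)
p,R=cur();u=p-R.as_matrix()[:,2]*.05
g=rowW("middle",[.044,0,.027]);print(g)
plan([(u,R,.018),(u+[-.0,.0,.10],R,.05),(g+[-.0,-.08,.11],G,.04,),(g+[0,0,.05],G,.03)])
```

```text
t 15.07 p [ 0.516  -0.2318  0.0855] F [-3.5  0.5  6.2] M [0.05 0.13 0.06] gap 0.247 q [-0.82  0.72  2.08  1.86  0.44 -0.99]
x [ 0.817 -0.035  0.576] z [ 0.575 -0.025 -0.818]
[0.46284846 0.12295634 0.039     ]
17
[[0,0,-0.0167,0,0,0],
[0,0,-0.0166,0,0,0],
[0,0,-0.0167,0,0,0],
[0.0288,0,-0.0409,0,0,0],
[0.0288,0,-0.0409,0,0,0],
[-0.0093,-0.034,0.0053,-0.1,-4.4,0.3],
[-0.009,-0.034,0.006,-0.1,-4.4,0.2],
[-0.0086,-0.034,0.0065,0,-4.4,0.3],
[-0.0083,-0.0339,0.0073,-0.1,-4.4,0.2],
[-0.0079,-0.0339,0.0078,-0.1,-4.4,0.3]]
[[-0.0074,-0.0339,0.0083,-0.1,-4.4,0.2],
[-0.0069,-0.0339,0.0088,-0.1,-4.4,0.3],
[-0.0063,-0.0338,0.0092,-0.1,-4.4,0.2],
[-0.0016,-0.02,0.015,0,0,0],
[-0.0015,-0.0199,0.015,0,0,0],
[-0.0016,-0.02,0.015,0,0,0],
[-0.0016,-0.0199,0.015,0,0,0]]
```

View pics/m1s.png

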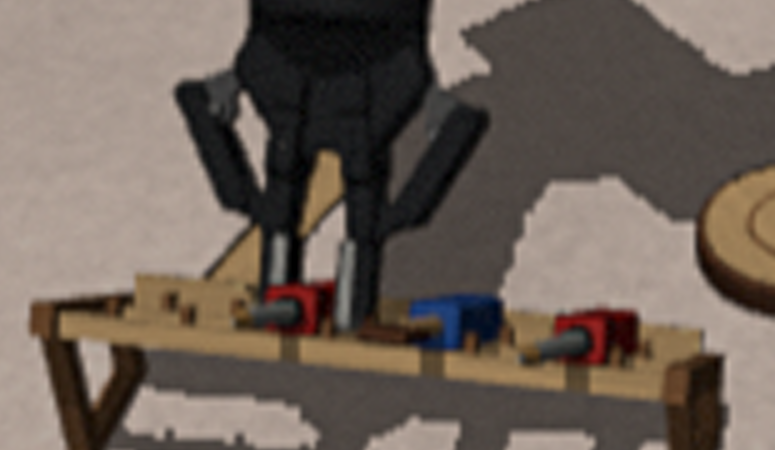

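Emit:
play_rows(
  steps=[
    [[0, 0, -0.0167, 0, 0, 0], [0, 0, -0.0167, 0, 0, 0], [0, 0, -0.0167, 0, 0, 0], [0.0288, 0, -0.0409, 0, 0, 0], [0.0288, 0, -0.0409, 0, 0, 0], [-0.0093, -0.034, 0.0053, -0.1, -4.4, 0.3], [-0.009, -0.034, 0.006, -0.1, -4.4, 0.2], [-0.0086, -0.034, 0.0065, 0, -4.4, 0.3], [-0.0083, -0.034, 0.0073, -0.1, -4.4, 0.2], [-0.0079, -0.034, 0.0078, -0.1, -4.4, 0.3]],
  ],
)

```text
t: 16.38
tcp_pos: [0.4744, -0.0652, 0.1598]
tool_rot: [0.992, -0.031, 0.124, -0.001]
force: [-0.0, -0.0, -0.2]
finger_gap: 0.25
```

Emit:
play_rows(
  steps=[
    [[-0.0074, -0.0339, 0.0083, -0.1, -4.4, 0.2], [-0.0069, -0.0339, 0.0088, -0.1, -4.4, 0.3], [-0.0063, -0.0338, 0.0092, -0.1, -4.4, 0.2], [-0.0016, -0.02, 0.015, 0, 0, 0], [-0.0016, -0.02, 0.015, 0, 0, 0], [-0.0016, -0.02, 0.015, 0, 0, 0], [-0.0016, -0.02, 0.015, 0, 0, 0], [0, 0, 0, 0, 0, 0], [0, 0, 0, 0, 0, 0]],
  ],
)

```text
t: 17.5
tcp_pos: [0.4665, 0.117, 0.072]
tool_rot: [0.999, -0.037, 0.01, -0.003]
force: [0.6, 1.0, -1.0]
finger_gap: 0.248
```

```bash
sed -i 's/^case=.*/case=np.array([.5145,.172]);cyaw=-4.57/' plan.py
python3 - <<'E'
from look import *
held("middle",.145,"m2s");G=frame(cyaw,0)
g=rowW("middle",[.044,0,.027]);plan([(g+[0,0,.03],G,.015)])
E
```

```text
t 17.5 p [0.4665 0.117  0.072 ] F [ 0.6  1.  -1. ] M [ 0.01 -0.02  0.01] gap 0.248 q [0.01 0.66 1.95 0.01 0.51 1.65]
x [ 0.997 -0.073  0.021] z [ 0.021  0.005 -1.   ]
pen origin in row: [ 0.0086431  -0.00471469  0.03219982]
1
[[-0.0044,-0.0048,0.0032,-0.4,-1.2,0.3]]
```

View pics/m2s.png

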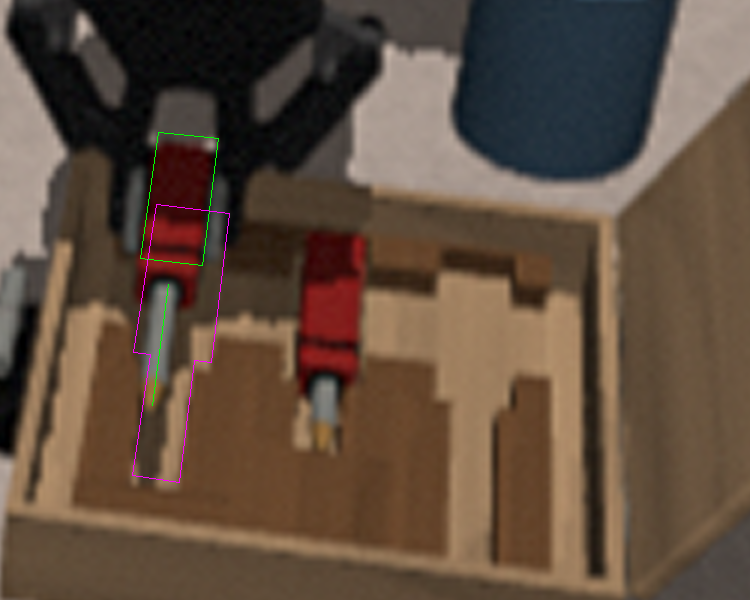

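Emit:
play_rows(
  steps=[
    [[-0.0044, -0.0048, 0.0032, -0.4, -1.2, 0.3], [0, 0, 0, 0, 0, 0], [0, 0, 0, 0, 0, 0]],
  ],
)

```text
t: 17.92
tcp_pos: [0.4626, 0.1223, 0.0687]
tool_rot: [0.999, -0.039, -0.0, 0.0]
force: [-0.1, 0.1, -0.5]
finger_gap: 0.249
```

Run:
```python
from look import *
held("middle",.145,"m3s");G=frame(cyaw,0)
g=rowW("middle",[.044,0,.027]);plan([(g+[0,0,.003],G,.008)])
```

```text
t 17.93 p [0.4626 0.1223 0.0687] F [-0.1  0.1 -0.5] M [-0.02  0.01  0.04] gap 0.249 q [ 0.02  0.67  1.94 -0.    0.53  1.67]
x [ 0.997 -0.079 -0.   ] z [-0. -0. -1.]
pen origin in row: [0.00374229 0.00032082 0.02972134]
4
[[0.0001,0.0001,0.0067,0,0,0],
[0.0001,0.0001,0.0066,0,0,0],
[0,0.0001,0.0067,0,0,0],
[0.0001,0.0001,0.0067,0,0,0.1]]
```

View pics/m3s.png

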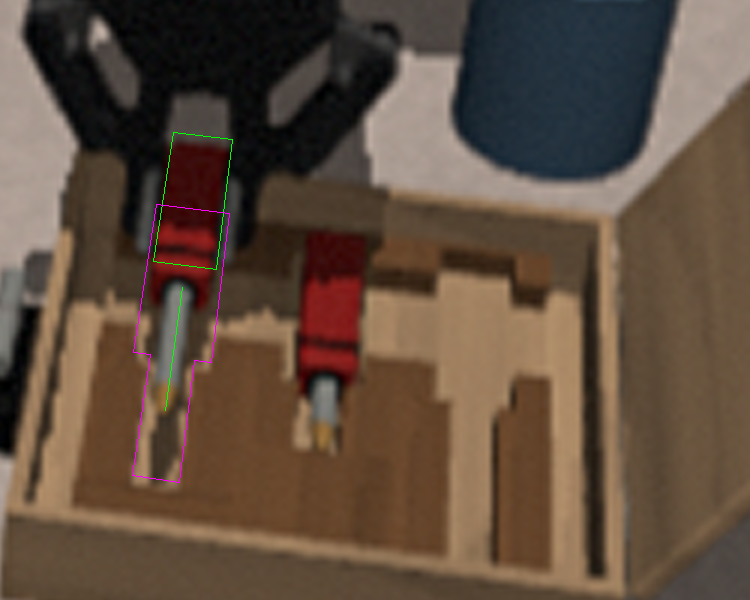

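Emit:
play_rows(
  steps=[
    [[0.002, 0, 0.0067, 0, 0, 0], [0, 0, 0.0067, 0, 0, 0], [0, 0, 0.0067, 0, 0, 0], [0, 0, 0.0067, 0, 0, 0], [0, 0, 0, 0, 0, 0], [0, 0, 0, 0, 0, 0]],
  ],
)

```text
t: 18.73
tcp_pos: [0.4645, 0.1223, 0.0417]
tool_rot: [0.999, -0.039, -0.0, 0.0]
force: [0.4, -0.2, -0.7]
finger_gap: 0.246
```

Run:
```python
from look import *
held("middle",.145,"m4s")
look("top",175,300,195,325,5.5,"m4t")
```

```text
t 18.73 p [0.4645 0.1223 0.0417] F [ 0.4 -0.2 -0.7] M [ 0.03  0.01 -0.03] gap 0.246 q [ 0.02  0.73  1.94 -0.    0.47  1.67]
x [ 0.997 -0.079 -0.   ] z [-0. -0. -1.]
pen origin in row: [0.005597   0.00043971 0.00274741]
```

View pics/m4s.png

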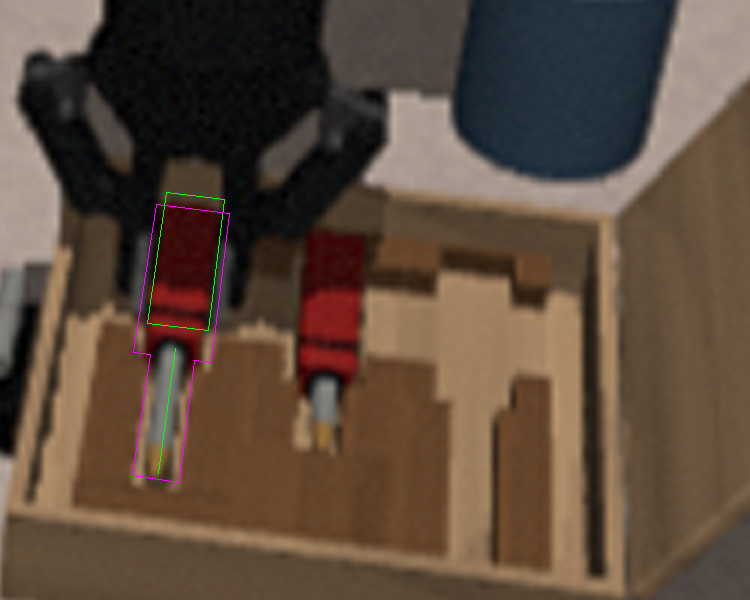

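View pics/m4t.png

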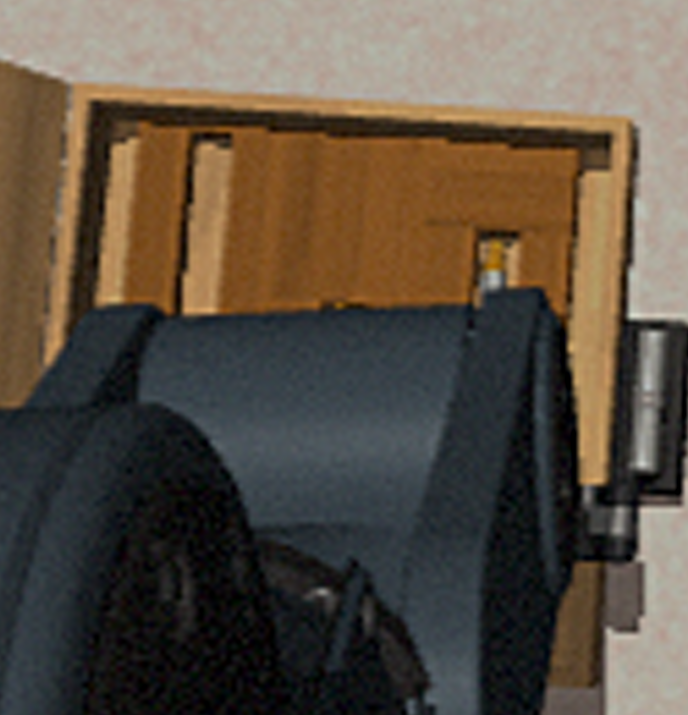

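Emit:
play_rows(
  steps=[
    [[0, 0.0005, 0.0015, 0, 0, 0], [0, 0, 0.001, 0, 0, 0], [0, 0, 0.001, 0, 0, 0], [0, 0, 0, 0, 0, 0], [0, 0, 0, 0, 0, 0]],
  ],
)

```text
t: 19.45
tcp_pos: [0.4644, 0.1218, 0.0388]
tool_rot: [0.999, -0.039, -0.0, 0.0]
force: [-1.3, -0.2, 5.7]
finger_gap: 0.243
```

Emit:
play_rows(
  steps=[
    [[0, 0, -0.0005, 0, 0, 0], [0, 0, 0, 0, 0, 0], [0, 0, 0, 0, 0, 0], [0, 0, 0, 0, 0, 0], [0, 0, -0.02, 0, 0, 0], [0, 0, -0.03, 0, 0, 0], [0.0015, -0.028, 0, 0, 0, 0], [0.0015, -0.0275, 0, 0, 0, 0], [0, 0, 0, 0, 0, 0], [0, 0, 0, 0, 0, 0]],
  ],
  fingers=0.5,
)

```text
t: 20.7
tcp_pos: [0.4714, 0.1766, 0.0886]
tool_rot: [0.999, -0.039, -0.001, 0.0]
force: [-1.1, -0.0, -0.9]
finger_gap: 0.501
```

Run:
```python
from look import *
st()
look("scene",345,470,185,285,6,"m5s")
plan([([.4719,.1770,.041],frame(cyaw,0),.016)])
```

```text
t 20.7 p [0.4714 0.1766 0.0886] F [-1.1 -0.  -0.9] M [-0.07  0.03 -0.01] gap 0.501 q [ 0.14  0.64  1.87 -0.    0.63  1.79]
x [ 0.997 -0.078 -0.001] z [-0.001 -0.    -1.   ]
3
[[0.0002,-0.0003,0.0158,0,0,0],
[0.0002,-0.0002,0.0159,0,0.1,0],
[0.0001,-0.0003,0.0158,0,0,0]]
```

View pics/m5s.png

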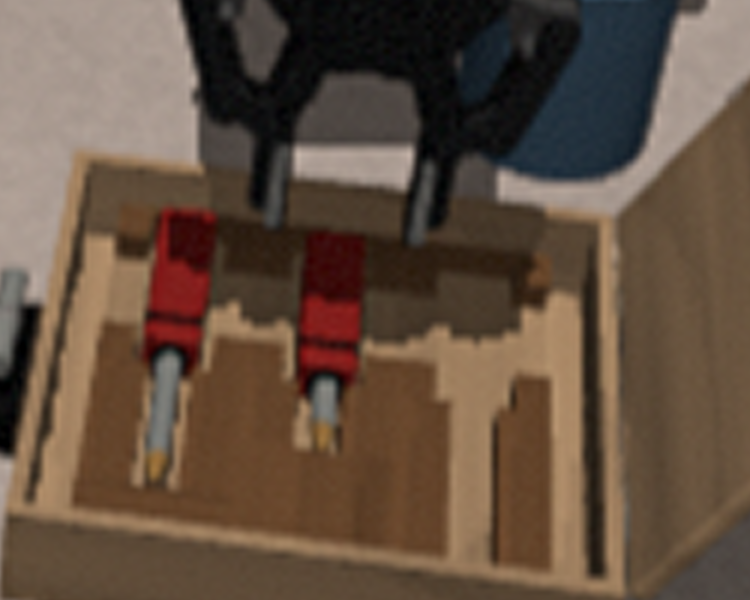

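Emit:
play_rows(
  steps=[
    [[0.0002, -0.0003, 0.0158, 0, 0, 0], [0.0002, -0.0003, 0.0158, 0, 0, 0], [0, 0, 0.0158, 0, 0, 0], [0, 0, 0, 0, 0, 0], [0, 0, 0, 0, 0, 0]],
  ],
)

```text
t: 21.38
tcp_pos: [0.4722, 0.1774, 0.0411]
tool_rot: [0.999, -0.039, -0.0, 0.0]
force: [-0.8, -0.9, -0.2]
finger_gap: 0.498
```

Emit:
play_rows(
  steps=[
    [[0, 0, 0, 0, 0, 0], [0, 0, 0, 0, 0, 0], [0, 0, 0, 0, 0, 0], [0, 0, 0, 0, 0, 0], [0, 0, -0.002, 0, 0, 0], [-0.0025, 0.0004, 0, 0, 0, 0], [-0.0015, 0.0004, 0, 0, 0, 0], [0, 0, 0.0015, 0, 0, 0], [0, 0, 0, 0, 0, 0], [0, 0, 0, 0, 0, 0]],
  ],
  fingers=0,
)

```text
t: 22.62
tcp_pos: [0.4677, 0.1769, 0.0419]
tool_rot: [0.999, -0.039, -0.001, 0.0]
force: [-1.2, -1.1, 3.9]
finger_gap: 0.247
```

Emit:
play_rows(
  steps=[
    [[0, 0, -0.0003, 0, 0, 0], [0, 0, 0, 0, 0, 0], [0, 0, 0, 0, 0, 0], [0, 0, 0, 0, 0, 0], [0, 0, -0.02, 0, 0, 0], [0, 0, -0.04, 0, 0, 0], [0, 0, -0.04, 0, 0, 0], [0, 0, 0, 0, 0, 0], [0, 0, 0, 0, 0, 0]],
  ],
  fingers=0.5,
)

```text
t: 23.75
tcp_pos: [0.4678, 0.1769, 0.1418]
tool_rot: [0.999, -0.039, -0.001, 0.0]
force: [0.4, 0.9, 0.0]
finger_gap: 0.5
```

Run:
```python
from look import *
st()
look("scene",345,470,185,285,6,"m6s")
F=frame(ryaw,35)
h=penW("long",[.04,0,.09]);print(h)
plan([(h+[0,.06,.05],F,.028,),(h,F,.03)],w=3.6)
```

```text
t 23.75 p [0.4678 0.1769 0.1418] F [0.4 0.9 0. ] M [-0.03 -0.03 -0.01] gap 0.5 q [0.14 0.54 1.85 0.   0.75 1.79]
x [ 0.997 -0.079 -0.001] z [-0.001 -0.    -1.   ]
[ 0.48492955 -0.10928935  0.13666674]
13
[[0.0035,0.0224,-0.0045,0.1,3.5,-0.2],
[0.0037,0.0224,-0.0044,0,3.5,-0.2],
[0.0039,0.0224,-0.0041,0.1,3.5,-0.2],
[0.0041,0.0225,-0.0039,0.1,3.6,-0.2],
[0.0042,0.0224,-0.0037,0,3.5,-0.2],
[0.0043,0.0225,-0.0035,0.1,3.5,-0.2],
[0.0045,0.0224,-0.0032,0.1,3.5,-0.2],
[0.0046,0.0225,-0.0029,0,3.5,-0.2],
[0.0047,0.0225,-0.0027,0.1,3.5,-0.2],
[0.0047,0.0225,-0.0024,0.1,3.5,-0.2]]
[[-0.0088,0.02,0.0141,0,0,0],
[-0.0089,0.02,0.0141,0,0,0],
[-0.0088,0.02,0.0142,0,0,0]]
```

View pics/m6s.png

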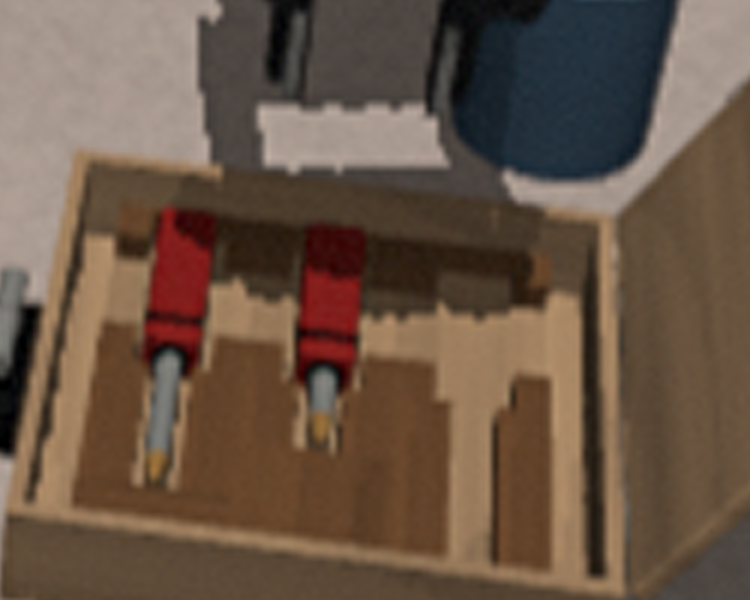

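Short pen now has clearance at the tip (tip ≈(318,440), row end ≈450). On to the long pen.

Emit:
play_rows(
  steps=[
    [[0.0035, 0.0224, -0.0045, 0.1, 3.5, -0.2], [0.0037, 0.0224, -0.0044, 0, 3.5, -0.2], [0.0039, 0.0224, -0.0041, 0.1, 3.5, -0.2], [0.0041, 0.0225, -0.0039, 0.1, 3.6, -0.2], [0.0042, 0.0224, -0.0037, 0, 3.5, -0.2], [0.0043, 0.0225, -0.0035, 0.1, 3.5, -0.2], [0.0045, 0.0224, -0.0032, 0.1, 3.5, -0.2], [0.0046, 0.0225, -0.0029, 0, 3.5, -0.2], [0.0047, 0.0225, -0.0027, 0.1, 3.5, -0.2], [0.0047, 0.0225, -0.0024, 0.1, 3.5, -0.2]],
  ],
)

```text
t: 25.05
tcp_pos: [0.4818, 0.0026, 0.1755]
tool_rot: [0.971, -0.021, 0.24, -0.01]
force: [-0.0, -1.0, -0.4]
finger_gap: 0.503
```

Emit:
play_rows(
  steps=[
    [[-0.0088, 0.02, 0.0141, 0, 0, 0], [-0.0088, 0.02, 0.0141, 0, 0, 0], [-0.0088, 0.02, 0.0141, 0, 0, 0], [0, 0, 0, 0, 0, 0], [0, 0, 0, 0, 0, 0]],
  ],
)

```text
t: 25.68
tcp_pos: [0.4775, -0.0437, 0.1335]
tool_rot: [0.971, -0.02, 0.24, -0.012]
force: [0.2, 0.2, 0.6]
finger_gap: 0.499
```

Run:
```python
from look import *
st()
F=frame(ryaw,35)
h=penW("long",[.04,0,.085]);g=penW("long",[.04,0,.027]);print(g,h)
plan([(h,F,.01),(g,F,.02)],w=3.6)
look("top",175,300,195,325,5.5,"m7t")
```

```text
t 25.68 p [ 0.4775 -0.0437  0.1335] F [0.2 0.2 0.6] M [-0.06  0.24 -0.08] gap 0.499 q [-0.45  0.53  2.23  1.84  0.23 -0.64]
x [ 0.884 -0.046  0.464] z [ 0.465  0.014 -0.885]
[ 0.52103317 -0.11080254  0.08506016] [ 0.48779492 -0.10940944  0.13257098]
10
[[0.0017,0.0093,0.0007,-0.3,1,-0.1],
[0.0016,0.0093,0.0007,-0.2,1.1,-0.1],
[0.0016,0.0094,0.0008,-0.3,1,-0.1],
[0.0016,0.0093,0.0009,-0.3,1.1,0],
[0.0016,0.0093,0.0009,-0.3,1,-0.1],
[0.0015,0.0093,0.0011,-0.2,1.1,-0.1],
[0.0015,0.0093,0.0011,-0.3,1,-0.1],
[0,0,0.0193,0,0,0],
[0,0,0.0193,0,0,0],
[0,0.0001,0.0194,0,0,0]]
```

View pics/m7t.png

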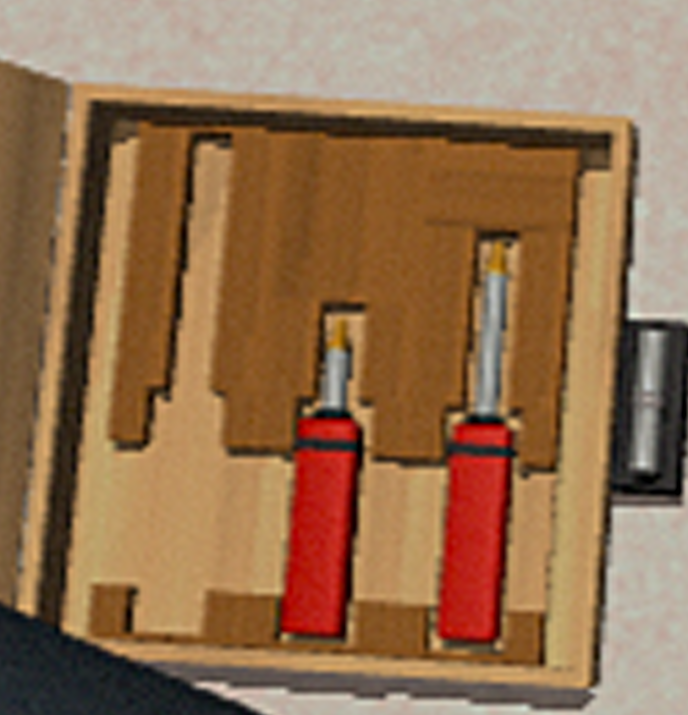

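Emit:
play_rows(
  steps=[
    [[0.0017, 0.0093, 0.0007, -0.3, 1, -0.1], [0.0017, 0.0093, 0.0007, -0.3, 1.1, -0.1], [0.0016, 0.0093, 0.0008, -0.3, 1, -0.1], [0.0016, 0.0093, 0.0009, -0.3, 1.1, 0], [0.0016, 0.0093, 0.0009, -0.3, 1, -0.1], [0.0015, 0.0093, 0.0011, -0.2, 1.1, -0.1], [0.0015, 0.0093, 0.0011, -0.3, 1, -0.1], [0, 0, 0, 0, 0, 0], [0, 0, 0, 0, 0, 0]],
  ],
)

```text
t: 26.85
tcp_pos: [0.4884, -0.1091, 0.1336]
tool_rot: [0.953, -0.019, 0.301, 0.007]
force: [0.4, 0.6, 0.3]
finger_gap: 0.5
```

Run:
```python
from look import *
st()
F=frame(ryaw,35)
g=penW("long",[.04,0,.027])
plan([(g,F,.02)],w=3.6)
```

```text
t 26.85 p [ 0.4884 -0.1091  0.1336] F [0.4 0.6 0.3] M [0.02 0.28 0.01] gap 0.5 q [-0.62  0.59  2.26  2.19  0.4  -1.15]
x [ 0.818 -0.033  0.575] z [ 0.574 -0.026 -0.818]
3
[[-0.0004,0.0001,0.0195,0,0,0],
[-0.0004,0,0.0195,0.1,-0.1,0.1],
[-0.0004,0.0001,0.0195,0,0,0]]
```

Emit:
play_rows(
  steps=[
    [[-0.0004, 0, 0.0195, 0, 0, 0], [-0.0004, 0, 0.0195, 0, 0, 0], [-0.0004, 0, 0.0195, 0, 0, 0], [0, 0, 0, 0, 0, 0], [0, 0, 0, 0, 0, 0]],
  ],
)

```text
t: 27.48
tcp_pos: [0.5206, -0.1107, 0.085]
tool_rot: [0.953, -0.02, 0.301, 0.007]
force: [0.4, 0.5, -0.1]
finger_gap: 0.499
```

Emit:
play_rows(
  steps=[
    [[0, 0, 0, 0, 0, 0], [0, 0, 0, 0, 0, 0], [0, 0, 0, 0, 0, 0], [0, 0, 0, 0, 0, 0], [0, 0, 0, 0, 0, 0]],
  ],
  fingers=0,
)

```text
t: 28.1
tcp_pos: [0.5206, -0.1113, 0.0854]
tool_rot: [0.953, -0.02, 0.302, 0.008]
force: [-4.1, -0.3, 7.0]
finger_gap: 0.245
```

Run:
```python
from look import *
st();G=frame(cyaw,0)
p,R=cur();u=p-R.as_matrix()[:,2]*.05
g=rowW("long",[.044,0,.027]);print(g)
plan([(u,R,.018),(u+[-.0,.0,.10],R,.04),(g+[-.0,-.08,.11],G,.03,),(g+[0,0,.05],G,.025)],w=3.3)
look("scene",145,300,160,250,5,"l1s")
```

```text
t 28.1 p [ 0.5206 -0.1113  0.0854] F [-4.1 -0.3  7. ] M [-0.01  0.15  0.01] gap 0.245 q [-0.58  0.72  2.2   2.39  0.44 -1.32]
x [ 0.817 -0.034  0.575] z [ 0.575 -0.027 -0.818]
[0.47145357 0.22961298 0.039     ]
22
[[0,0,-0.0167,0,0,0],
[0,0,-0.0166,0,0,0],
[0,0,-0.0167,0,0,0],
[0.0192,0.0001,-0.0273,0,0,0],
[0.0192,0.0001,-0.0272,0,0,0],
[0.0191,0.0001,-0.0273,0,0,0],
[-0.0064,-0.0235,0.0041,0,-3.2,0.2],
[-0.0062,-0.0235,0.0044,-0.1,-3.2,0.2],
[-0.006,-0.0235,0.0047,0,-3.2,0.2],
[-0.0058,-0.0234,0.005,-0.1,-3.2,0.2]]
[[-0.0057,-0.0235,0.0053,0,-3.2,0.2],
[-0.0054,-0.0234,0.0056,-0.1,-3.2,0.1],
[-0.0051,-0.0234,0.0059,0,-3.2,0.2],
[-0.0049,-0.0235,0.0061,-0.1,-3.1,0.2],
[-0.0046,-0.0234,0.0064,0,-3.2,0.2],
[-0.0043,-0.0234,0.0066,-0.1,-3.2,0.2],
[-0.004,-0.0233,0.0068,0,-3.2,0.2],
[-0.0013,-0.016,0.012,0,0,0],
[-0.0013,-0.0159,0.012,0,0,0],
[-0.0013,-0.016,0.012,0,0,0]]
[[-0.0013,-0.0159,0.012,0,0,0],
[-0.0013,-0.016,0.0121,0,0,0]]
```

View pics/l1s.png

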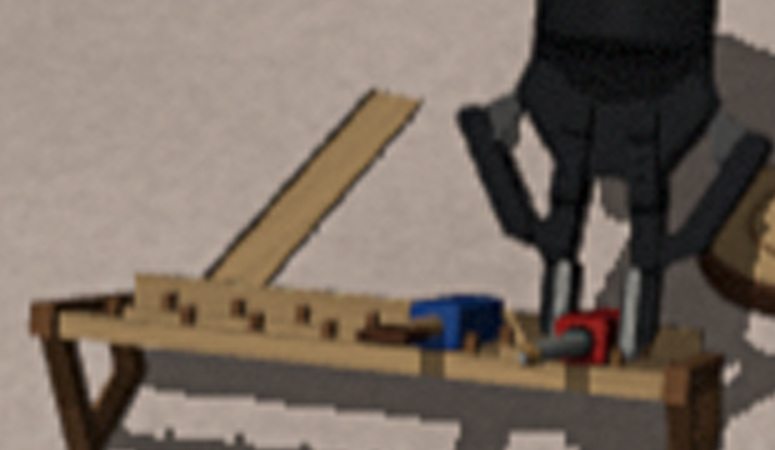

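Emit:
play_rows(
  steps=[
    [[0, 0, -0.0167, 0, 0, 0], [0, 0, -0.0167, 0, 0, 0], [0, 0, -0.0167, 0, 0, 0], [0.0192, 0, -0.0273, 0, 0, 0], [0.0192, 0, -0.0273, 0, 0, 0], [0.0192, 0, -0.0273, 0, 0, 0], [-0.0064, -0.0235, 0.0041, 0, -3.2, 0.2], [-0.0062, -0.0235, 0.0044, -0.1, -3.2, 0.2], [-0.006, -0.0235, 0.0047, 0, -3.2, 0.2], [-0.0058, -0.0235, 0.005, -0.1, -3.2, 0.2]],
  ],
)

```text
t: 29.4
tcp_pos: [0.4863, -0.0262, 0.1831]
tool_rot: [0.977, -0.025, 0.21, -0.002]
force: [0.6, 0.0, -1.5]
finger_gap: 0.249
```

Emit:
play_rows(
  steps=[
    [[-0.0057, -0.0235, 0.0053, 0, -3.2, 0.2], [-0.0054, -0.0234, 0.0056, -0.1, -3.2, 0.1], [-0.0051, -0.0234, 0.0059, 0, -3.2, 0.2], [-0.0049, -0.0235, 0.0061, -0.1, -3.1, 0.2], [-0.0046, -0.0234, 0.0064, 0, -3.2, 0.2], [-0.0043, -0.0234, 0.0066, -0.1, -3.2, 0.2], [-0.004, -0.0233, 0.0068, 0, -3.2, 0.2], [-0.0013, -0.016, 0.012, 0, 0, 0], [-0.0013, -0.016, 0.012, 0, 0, 0], [-0.0013, -0.016, 0.012, 0, 0, 0]],
  ],
)

```text
t: 30.65
tcp_pos: [0.4745, 0.1865, 0.0996]
tool_rot: [0.999, -0.035, 0.019, -0.007]
force: [-0.1, 0.3, -1.6]
finger_gap: 0.249
```

Emit:
play_rows(
  steps=[
    [[-0.0013, -0.016, 0.012, 0, 0, 0], [-0.0013, -0.016, 0.012, 0, 0, 0], [0, 0, 0, 0, 0, 0], [0, 0, 0, 0, 0, 0]],
  ],
)

```text
t: 31.15
tcp_pos: [0.4757, 0.2183, 0.077]
tool_rot: [0.999, -0.035, 0.019, -0.007]
force: [0.3, -0.5, -0.7]
finger_gap: 0.244
```

Run:
```python
from look import *
held("long",.175,"l2s");G=frame(cyaw,0)
g=rowW("long",[.046,0,.027]);plan([(g+[0,0,.03],G,.012)],w=3)
```

```text
t 31.15 p [0.4757 0.2183 0.077 ] F [ 0.3 -0.5 -0.7] M [0.01 0.07 0.02] gap 0.244 q [0.21 0.67 1.85 0.01 0.58 1.85]
x [ 0.997 -0.07   0.038] z [ 0.039  0.012 -0.999]
pen origin in row: [ 0.01017547 -0.0109491   0.0365048 ]
2
[[-0.0018,-0.0055,0.0041,-0.4,-1.1,0.3],
[-0.0017,-0.0056,0.0042,-0.5,-1.1,0.3]]
```

View pics/l2s.png

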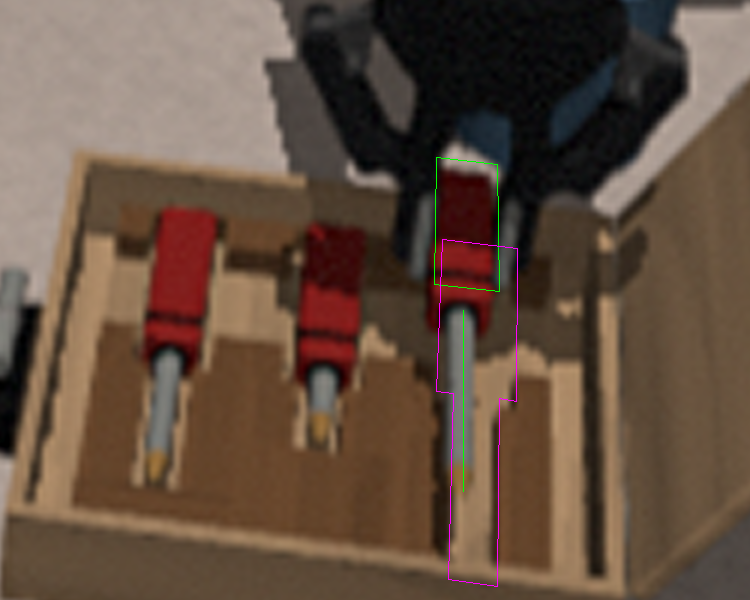

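Emit:
play_rows(
  steps=[
    [[-0.0018, -0.0055, 0.0041, -0.4, -1.1, 0.3], [-0.0018, -0.0055, 0.0041, -0.4, -1.1, 0.3], [0, 0, 0, 0, 0, 0], [0, 0, 0, 0, 0, 0]],
  ],
)

```text
t: 31.7
tcp_pos: [0.4731, 0.2297, 0.0688]
tool_rot: [0.999, -0.04, -0.0, -0.001]
force: [0.4, -0.1, -1.6]
finger_gap: 0.248
```

Run:
```python
from look import *
held("long",.175,"l3s");G=frame(cyaw,0)
g=rowW("long",[.046,0,.027]);plan([(g+[0,0,.003],G,.007)],w=3)
look("top",175,300,195,325,5.5,"l3t")
```

```text
t 31.7 p [0.4731 0.2297 0.0688] F [ 0.4 -0.1 -1.6] M [ 0.01  0.01 -0.02] gap 0.248 q [0.24 0.7  1.82 0.   0.62 1.89]
x [ 0.997 -0.08  -0.   ] z [-0.     0.001 -1.   ]
pen origin in row: [0.00560478 0.00022056 0.02978129]
4
[[0.0001,0,0.0067,0,0,0],
[0.0001,0.0001,0.0067,0,0,0],
[0.0001,0,0.0067,0,0,0],
[0.0001,0,0.0067,-0.1,0,0]]
```

View pics/l3s.png

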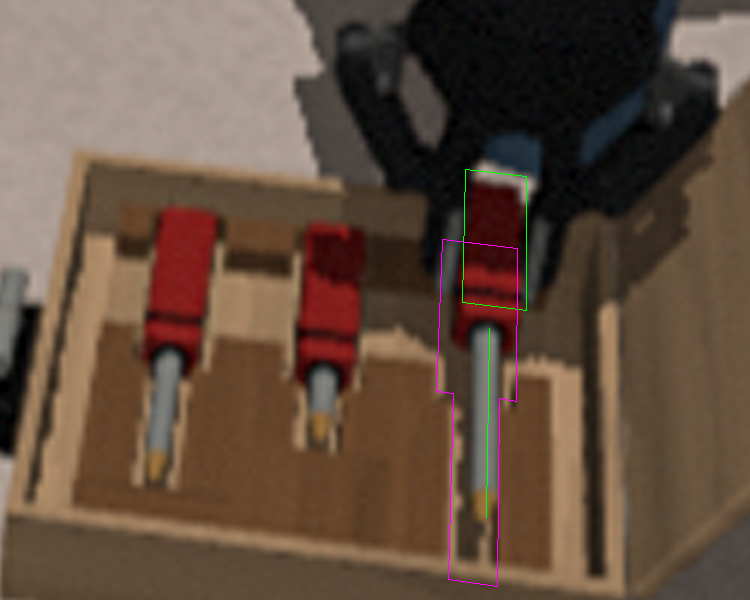

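View pics/l3t.png

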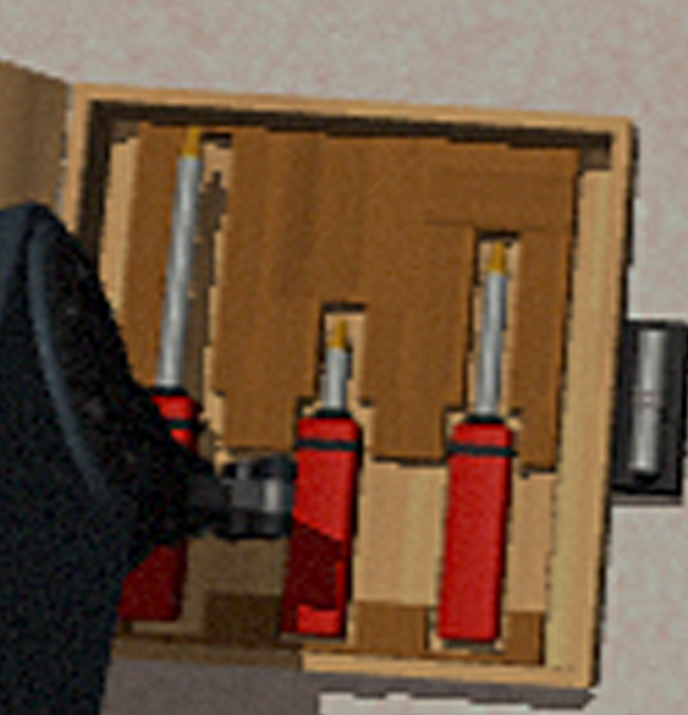

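Emit:
play_rows(
  steps=[
    [[0, 0, 0.0067, 0, 0, 0], [0, 0, 0.0067, 0, 0, 0], [0, 0, 0.0067, 0, 0, 0], [0, 0, 0.0067, 0, 0, 0], [0, 0, 0, 0, 0, 0], [0, 0, 0, 0, 0, 0]],
  ],
)

```text
t: 32.55
tcp_pos: [0.4732, 0.2296, 0.042]
tool_rot: [0.999, -0.04, -0.0, -0.001]
force: [-0.7, 0.1, -0.9]
finger_gap: 0.245
```

Run:
```python
from look import *
held("long",.175,"l4s")
look("top",175,300,195,325,5.5,"l4t")
```

```text
t 32.55 p [0.4732 0.2296 0.042 ] F [-0.7  0.1 -0.9] M [-0.02 -0.01 -0.02] gap 0.245 q [0.24 0.75 1.83 0.   0.57 1.89]
x [ 0.997 -0.08  -0.   ] z [-0.     0.001 -1.   ]
pen origin in row: [0.00571245 0.00021818 0.0029676 ]
```

View pics/l4s.png

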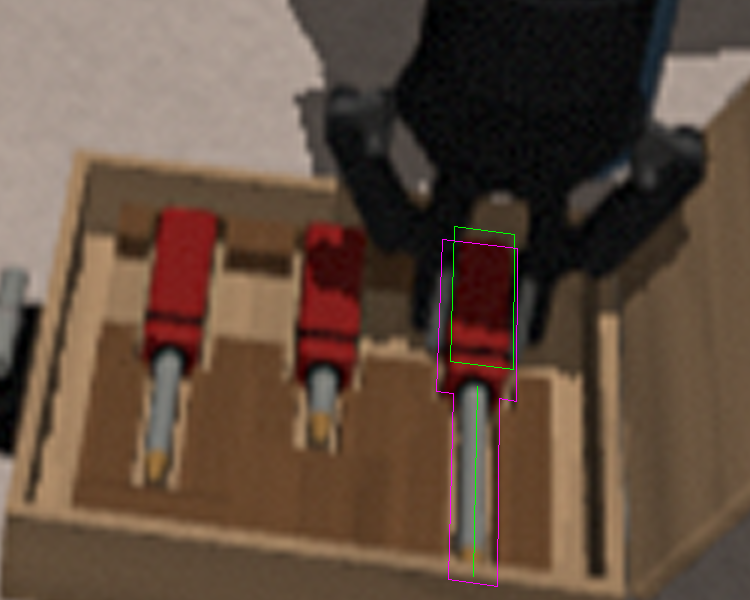

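View pics/l4t.png

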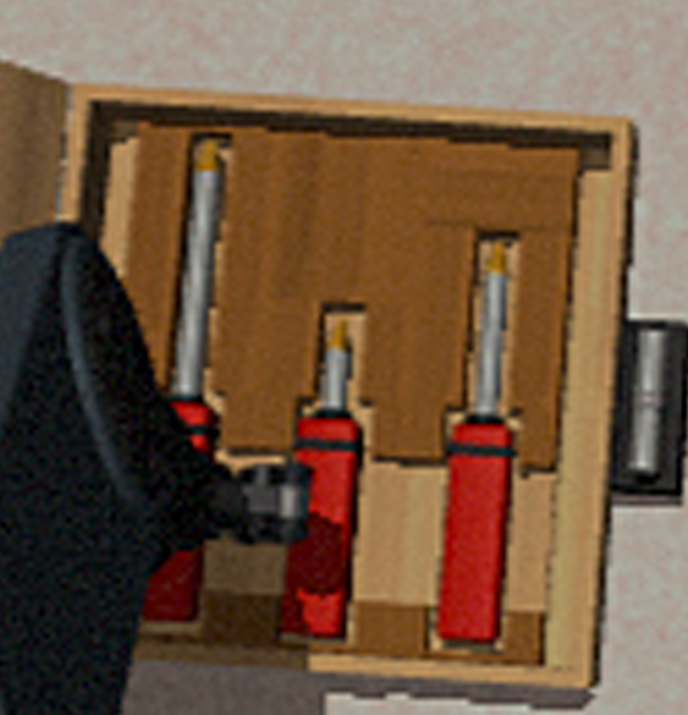

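Emit:
play_rows(
  steps=[
    [[0, 0.0003, 0.0015, 0, 0, 0], [0, 0, 0.001, 0, 0, 0], [0, 0, 0.001, 0, 0, 0], [0, 0, 0, 0, 0, 0], [0, 0, 0, 0, 0, 0]],
  ],
)

```text
t: 33.28
tcp_pos: [0.4732, 0.2294, 0.039]
tool_rot: [0.999, -0.04, 0.0, -0.001]
force: [-1.6, -0.4, 5.7]
finger_gap: 0.247
```

Emit:
play_rows(
  steps=[
    [[0, 0, -0.0005, 0, 0, 0], [0, 0, 0, 0, 0, 0], [0, 0, 0, 0, 0, 0], [0, 0, 0, 0, 0, 0], [0, 0, -0.02, 0, 0, 0], [0, 0, -0.035, 0, 0, 0], [0, 0, -0.045, 0, 0, 0], [0, 0, -0.045, 0, 0, 0], [0, 0, 0, 0, 0, 0], [0, 0, 0, 0, 0, 0]],
  ],
  fingers=0.5,
)

```text
t: 34.52
tcp_pos: [0.4726, 0.229, 0.1837]
tool_rot: [0.999, -0.04, -0.001, -0.001]
force: [-0.0, 0.0, -0.4]
finger_gap: 0.503
```

Run:
```python
from look import *
st()
a=manip.snapshot("scene");b=manip.snapshot("top")
for l in("lid_edge","lid_pad","lid_hinge"):
    A=manip.pinpoint(l,a)[:1];B=manip.pinpoint(l,b)[:1];print(l,A,B)
    if A and B: print(tri(a,A[0]["point"],b,B[0]["point"]))
cv2.imwrite("pics/n1s.png",cv2.resize(a["img"][130:310,330:540,::-1],None,fx=3.5,fy=3.5,interpolation=cv2.INTER_CUBIC))
cv2.imwrite("pics/n1t.png",cv2.resize(b["img"][170:330,80:310,::-1],None,fx=3.3,fy=3.3,interpolation=cv2.INTER_CUBIC))
G=frame(cyaw,0);p,R=cur()
plan([([.50,.24,.33],G,.04),([.53,.43,.33],G,.035),([.53,.43,.235],G,.035)],w=5)
```

```text
t 34.52 p [0.4726 0.229  0.1837] F [-0.   0.  -0.4] M [-0.05 -0.04  0.01] gap 0.503 q [0.24 0.5  1.75 0.   0.89 1.89]
x [ 0.997 -0.08  -0.001] z [-0.001  0.001 -1.   ]
lid_edge [{'point': [518.1, 183.9], 'score': 0.63}] []
lid_pad [{'point': [513.5, 192.5], 'score': 0.68}] []
lid_hinge [{'point': [450.0, 248.9], 'score': 0.66}] [{'point': [183.6, 261.7], 'score': 0.76}]
(array([0.5209921 , 0.27458278, 0.03790995]), np.float64(0.006199236765872003))
13
[[0.0065,-0.0033,-0.0367,0,0,0],
[0.0065,-0.0033,-0.0366,0,0,0],
[0.0064,-0.0033,-0.0367,0,0.1,0],
[0.0066,-0.0033,-0.0367,0,0,0],
[0.0024,-0.032,0,0,0,0],
[0.0025,-0.0319,0.0001,0,0,0],
[0.0024,-0.032,0,0,0,0],
[0.0025,-0.0319,0,0,0,0],
[0.0024,-0.032,0,0,0,0],
[0.0025,-0.032,0.0001,0,0,0]]
[[0,0,0.0317,0,0,0],
[0,0.0001,0.0316,0,0,0],
[-0.0001,0,0.0317,0,0,0]]
```

View pics/n1s.png

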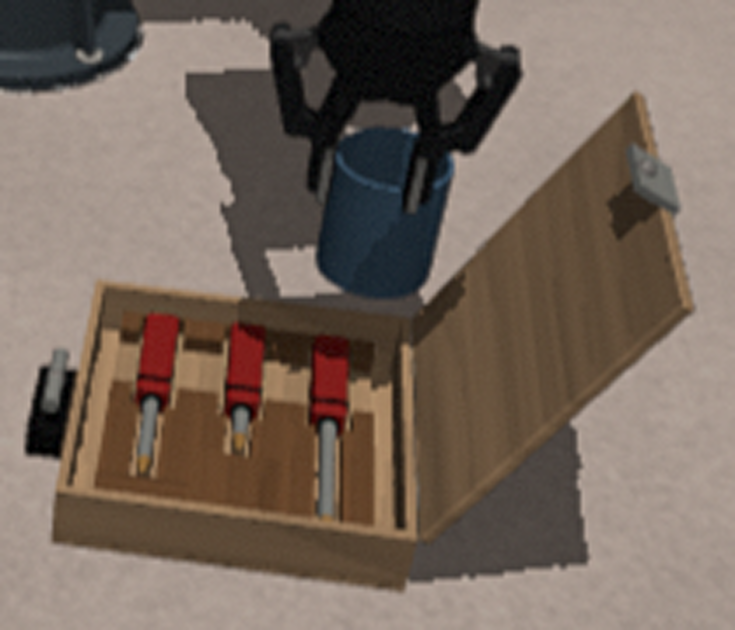

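View pics/n1t.png

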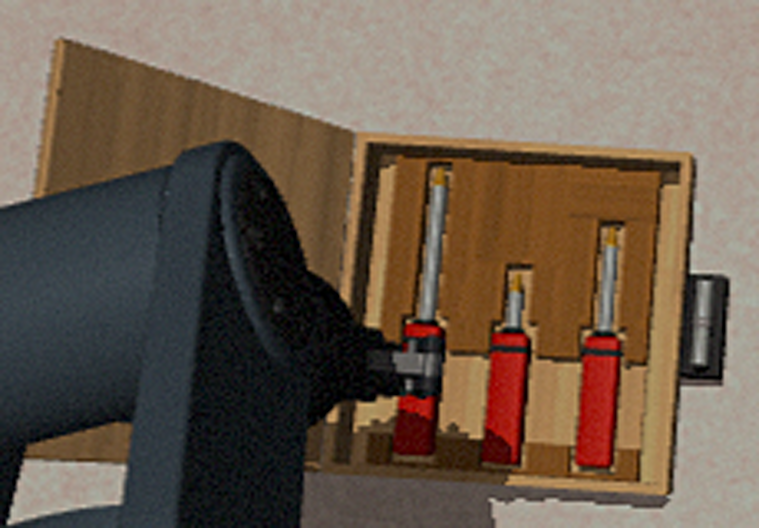

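Emit:
play_rows(
  steps=[
    [[0.0065, -0.0033, -0.0367, 0, 0, 0], [0.0065, -0.0033, -0.0367, 0, 0, 0], [0.0065, -0.0033, -0.0367, 0, 0, 0], [0.0065, -0.0033, -0.0367, 0, 0, 0], [0.0024, -0.032, 0, 0, 0, 0], [0.0024, -0.032, 0, 0, 0, 0], [0.0024, -0.032, 0, 0, 0, 0], [0.0024, -0.032, 0, 0, 0, 0], [0.0024, -0.032, 0, 0, 0, 0], [0.0024, -0.032, 0, 0, 0, 0]],
  ],
  fingers=0,
)

```text
t: 36.17
tcp_pos: [0.5298, 0.4312, 0.3304]
tool_rot: [0.999, -0.04, -0.001, -0.0]
force: [0.3, -0.1, 0.5]
finger_gap: 0.001
```

Run:
```python
from look import *
st();p,R=cur()
plan([([.53,.43,.30],frame(cyaw,0),.035),([.53,.43,.235],frame(cyaw,0),.035)],w=5)
tip=p+R.apply([0,0,.025])
look("scene",380,580,80,310,2.6,"n2s",[tip])
```

```text
t 36.17 p [0.5298 0.4312 0.3304] F [ 0.3 -0.1  0.5] M [ 0.   -0.03  0.01] gap 0.001 q [0.52 0.55 1.18 0.   1.41 2.17]
x [ 0.997 -0.08  -0.001] z [-0.001  0.001 -1.   ]
3
[[0.0003,0.0012,0.0304,0,0.1,0],
[0,0,0.0325,0,0,0],
[-0.0001,0.0001,0.0325,0,0,0]]
```

View pics/n2s.png

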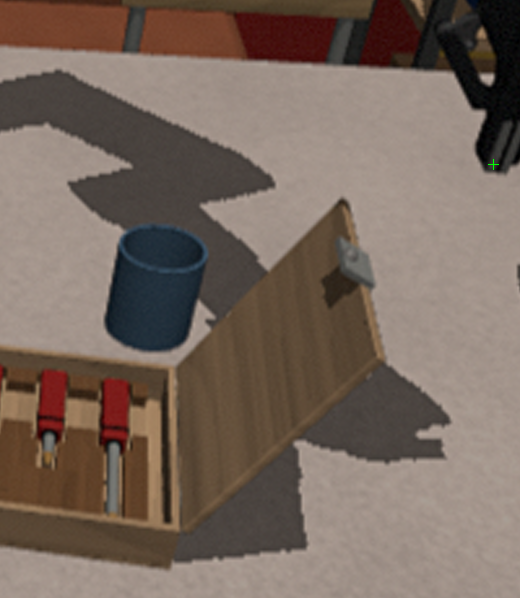

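Emit:
play_rows(
  steps=[
    [[0, 0, 0.0315, 0, 0, 0], [0, 0, 0.0315, 0, 0, 0], [0, 0, 0.0315, 0, 0, 0], [0, 0.015, 0, 0, 0, 0], [0, 0.015, 0, 0, 0, 0], [0, 0, 0, 0, 0, 0]],
  ],
)

```text
t: 36.98
tcp_pos: [0.5284, 0.3993, 0.2386]
tool_rot: [0.999, -0.041, 0.001, -0.001]
force: [-0.7, -0.6, -0.0]
finger_gap: 0.001
```

Run:
```python
from look import *
st();p,R=cur()
tip=p+R.apply([0,0,.025])
look("scene",440,580,130,260,4.5,"n3s",[tip])
```

```text
t 36.98 p [0.5284 0.3993 0.2386] F [-0.7 -0.6 -0. ] M [0.04 0.02 0.03] gap 0.001 q [0.48 0.6  1.35 0.   1.19 2.13]
x [ 0.997 -0.082  0.002] z [ 0.002  0.002 -1.   ]
```

View pics/n3s.png

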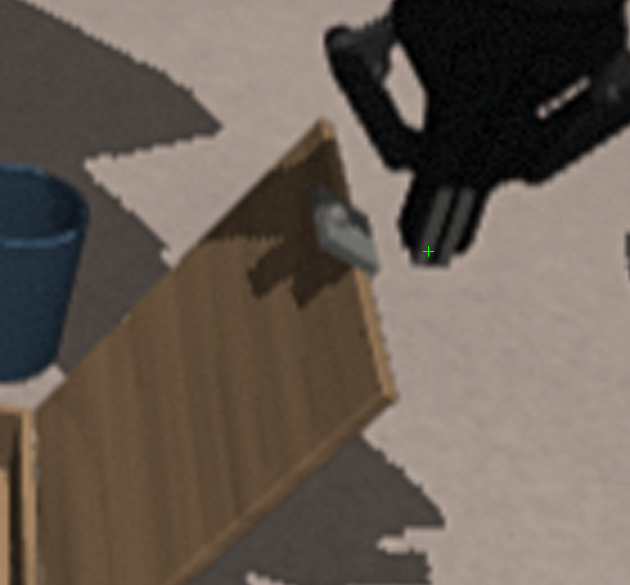

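Emit:
play_rows(
  steps=[
    [[0, 0.012, 0.003, 0, 0, 0], [0, 0.012, 0, 0, 0, 0], [0, 0.012, 0, 0, 0, 0], [0, 0.012, 0, 0, 0, 0], [0, 0.012, 0, 0, 0, 0]],
  ],
)

```text
t: 37.65
tcp_pos: [0.5231, 0.3408, 0.2348]
tool_rot: [0.999, -0.04, 0.001, -0.002]
force: [1.1, 2.3, 1.1]
finger_gap: 0.002
```

Run:
```python
from look import *
st();p,R=cur()
tip=p+R.apply([0,0,.025])
look("scene",380,580,100,310,3,"n4s",[tip])
```

```text
t 37.65 p [0.5231 0.3408 0.2348] F [1.1 2.3 1.1] M [ 0.24 -0.01 -0.01] gap 0.002 q [0.4  0.55 1.46 0.   1.13 2.05]
x [ 0.997 -0.08   0.002] z [ 0.003  0.003 -1.   ]
```

View pics/n4s.png

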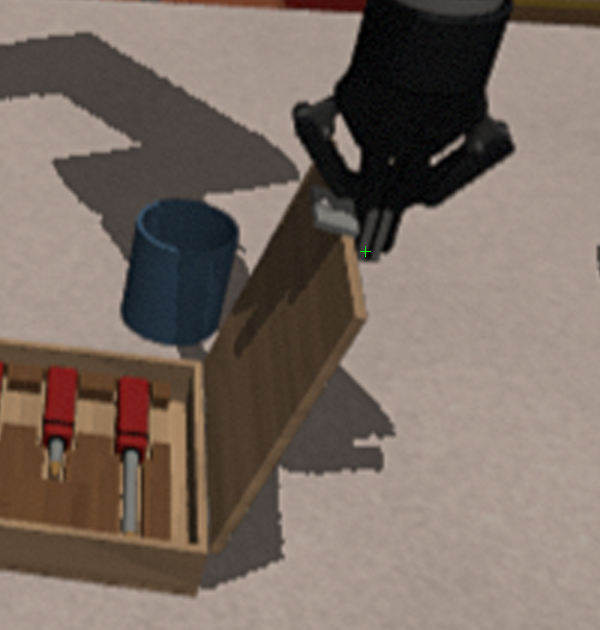

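Emit:
play_rows(
  steps=[
    [[0, 0.012, 0, 0, 0, 0], [0, 0.012, 0, 0, 0, 0], [0, 0.012, 0, 0, 0, 0], [0, 0.012, 0, 0, 0, 0], [0, 0.012, 0, 0, 0, 0], [0, 0.012, 0, 0, 0, 0], [0, 0.012, 0, 0, 0, 0], [0, 0.012, 0, 0, 0, 0], [0, 0.012, 0, 0, 0, 0]],
  ],
)

```text
t: 38.83
tcp_pos: [0.514, 0.2322, 0.2334]
tool_rot: [0.999, -0.04, -0.0, -0.001]
force: [-0.0, 0.7, 0.3]
finger_gap: -0.001
```

Run:
```python
from look import *
st();p,R=cur()
tip=p+R.apply([0,0,.025])
look("scene",330,530,100,310,3,"n5s",[tip])
```

```text
t 38.83 p [0.514  0.2322 0.2334] F [-0.   0.7  0.3] M [ 0.15 -0.04 -0.04] gap -0.001 q [0.23 0.47 1.61 0.   1.06 1.88]
x [ 0.997 -0.08  -0.   ] z [-0.     0.001 -1.   ]
```

View pics/n5s.png

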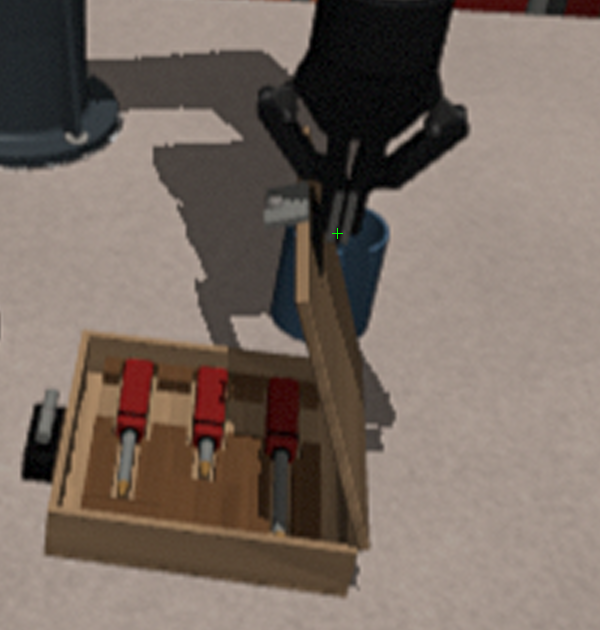

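Emit:
play_rows(
  steps=[
    [[0, 0.012, 0.002, 0, 0, 0], [0, 0.012, 0.002, 0, 0, 0], [0, 0.012, 0.002, 0, 0, 0], [0, 0.012, 0.002, 0, 0, 0], [0, 0.01, 0.002, 0, 0, 0], [0, 0, 0, 0, 0, 0], [0, 0, 0, 0, 0, 0]],
  ],
)

```text
t: 39.75
tcp_pos: [0.5095, 0.1753, 0.2233]
tool_rot: [0.999, -0.04, 0.0, -0.001]
force: [-0.3, 0.6, -0.1]
finger_gap: 0.002
```

Run:
```python
from look import *
st();p,R=cur()
tip=p+R.apply([0,0,.025])
look("scene",330,530,100,310,3,"n6s",[tip])
```

```text
t 39.75 p [0.5095 0.1753 0.2233] F [-0.3  0.6 -0.1] M [ 0.02 -0.02 -0.02] gap 0.002 q [0.12 0.46 1.68 0.   1.   1.77]
x [ 0.997 -0.08  -0.   ] z [ 0.     0.001 -1.   ]
```

View pics/n6s.png

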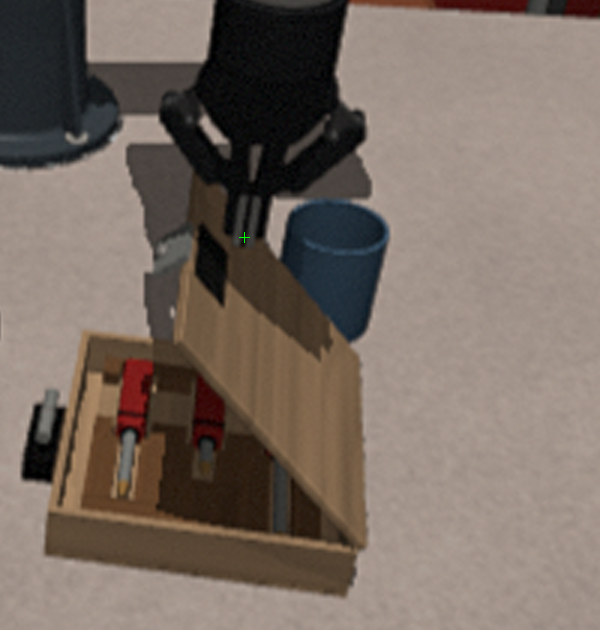

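Emit:
play_rows(
  steps=[
    [[0, 0, -0.03, 0, 0, 0], [0, 0, -0.01, 0, 0, 0], [0.003, 0.028, 0, 0, 0, 0], [0.003, 0.028, 0, 0, 0, 0], [0.002, 0.028, 0, 0, 0, 0], [0, 0, 0, 0, 0, 0], [0, 0, 0, 0, 0, 0], [0, 0, 0, 0, 0, 0]],
  ],
)

```text
t: 40.8
tcp_pos: [0.5105, 0.0917, 0.2631]
tool_rot: [0.999, -0.04, -0.0, -0.001]
force: [-0.5, 0.4, -0.4]
finger_gap: -0.002
```

Run:
```python
from look import *
st()
a=look("scene",310,510,100,310,3,"n7s",[rowW("short",[.0915,-.081,.06])])
A=manip.pinpoint("lid_pad",a);print(A[:2])
```

```text
t 40.8 p [0.5105 0.0917 0.2631] F [-0.5  0.4 -0.4] M [ 0.08 -0.02 -0.01] gap -0.002 q [-0.04  0.38  1.69  0.    1.08  1.61]
x [ 0.997 -0.079 -0.   ] z [-0.     0.002 -1.   ]
[{'point': [362.0, 231.4], 'score': 0.76}, {'point': [209.0, 342.6], 'score': 0.43}]
```

View pics/n7s.png

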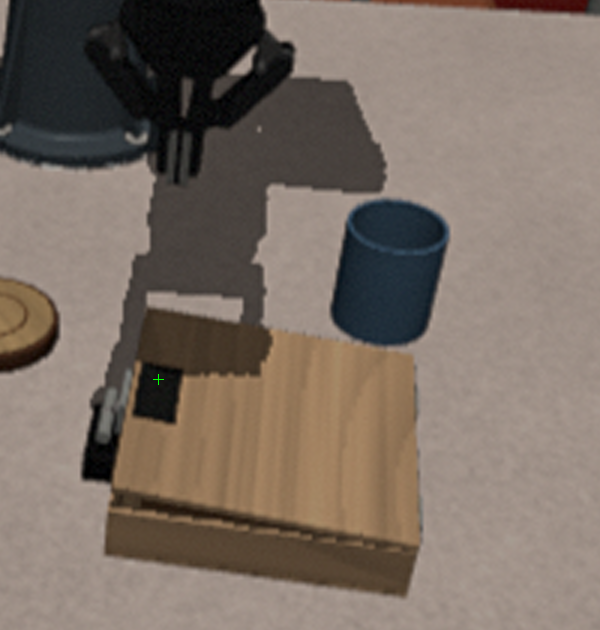

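Run:
```python
from look import *
a=manip.snapshot("scene");print(atz(a,(362.2,231.2),.066)); print(rowW("short",[.0915,-.081,.054]))
```

```text
[0.51740854 0.09173202 0.066     ]
[0.50804616 0.09125752 0.066     ]
```

Emit:
play_rows(
  steps=[
    [[0.0015, 0, 0.04, 0, 0, 0], [0, 0, 0.04, 0, 0, 0], [0, 0, 0.04, 0, 0, 0], [0, 0, 0.025, 0, 0, 0], [0, 0, 0.013, 0, 0, 0], [0, 0, 0, 0, 0, 0], [0, 0, 0, 0, 0, 0]],
  ],
)

```text
t: 41.82
tcp_pos: [0.5129, 0.091, 0.1061]
tool_rot: [0.999, -0.04, 0.001, -0.001]
force: [0.4, 0.2, -0.7]
finger_gap: 0.0
```

Run:
```python
from look import *
st()
a=look("scene",310,470,170,310,4.5,"n8s")
```

```text
t 41.83 p [0.5129 0.091  0.1061] F [ 0.4  0.2 -0.7] M [-0.04  0.05 -0.03] gap 0.0 q [-0.04  0.62  1.82  0.    0.7   1.61]
x [ 0.997 -0.08   0.002] z [ 0.002  0.001 -1.   ]
```

View pics/n8s.png

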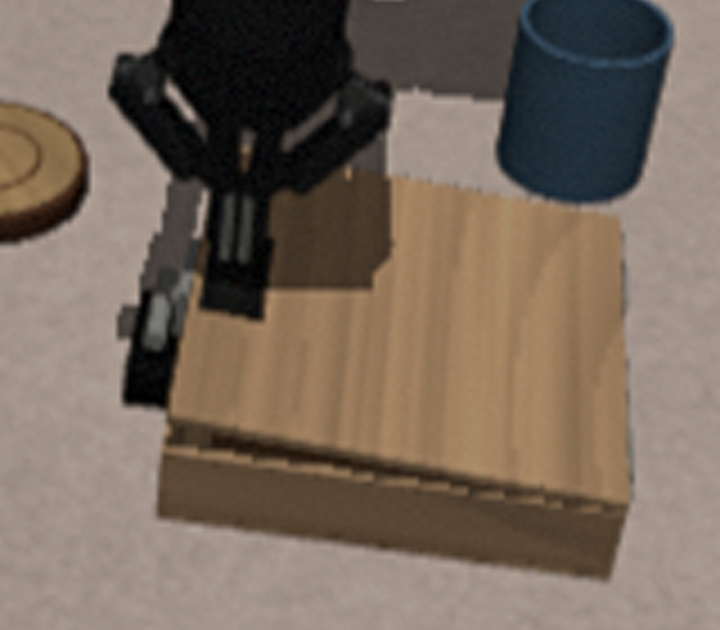

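Emit:
play_rows(
  steps=[
    [[0, 0, 0.004, 0, 0, 0], [0, 0, 0.003, 0, 0, 0], [0, 0, 0.003, 0, 0, 0], [0, 0, 0.002, 0, 0, 0], [0, 0, 0.002, 0, 0, 0], [0, 0, 0, 0, 0, 0]],
  ],
)

```text
t: 42.62
tcp_pos: [0.512, 0.0909, 0.0914]
tool_rot: [0.999, -0.04, -0.0, -0.001]
force: [-0.5, -0.7, 4.5]
finger_gap: 0.002
```

Emit:
play_rows(
  steps=[
    [[0, 0, 0.0015, 0, 0, 0], [0, 0, 0.0015, 0, 0, 0], [0, 0, 0.001, 0, 0, 0], [0, 0, 0, 0, 0, 0]],
  ],
)

```text
t: 43.12
tcp_pos: [0.5121, 0.0906, 0.0882]
tool_rot: [0.999, -0.04, 0.0, -0.0]
force: [-1.0, -1.6, 6.6]
finger_gap: -0.002
```

Emit:
play_rows(
  steps=[
    [[0, 0, 0.0015, 0, 0, 0], [0, 0, 0.0015, 0, 0, 0], [0, 0, 0.001, 0, 0, 0], [0, 0, 0, 0, 0, 0]],
  ],
)

```text
t: 43.62
tcp_pos: [0.5122, 0.0909, 0.0831]
tool_rot: [0.999, -0.04, 0.0, -0.001]
force: [0.2, 0.2, -0.4]
finger_gap: 0.002
```

Emit:
play_rows(
  steps=[
    [[0, 0, 0.0015, 0, 0, 0], [0, 0, 0.001, 0, 0, 0], [0, 0, 0, 0, 0, 0]],
  ],
)

```text
t: 44.0
tcp_pos: [0.5119, 0.0911, 0.0803]
tool_rot: [0.999, -0.04, -0.0, -0.001]
force: [0.2, -0.5, 0.8]
finger_gap: -0.003
```

Emit:
play_rows(
  steps=[
    [[0, 0, 0.001, 0, 0, 0], [0, 0, 0.001, 0, 0, 0], [0, 0, 0, 0, 0, 0]],
  ],
)

```text
t: 44.38
tcp_pos: [0.512, 0.091, 0.0785]
tool_rot: [0.999, -0.04, -0.0, -0.001]
force: [0.2, -0.1, -0.5]
finger_gap: -0.002
```

Run:
```python
from look import *
st()
a=look("scene",310,470,170,310,4.5,"n9s")
```

```text
t 44.38 p [0.512  0.091  0.0785] F [ 0.2 -0.1 -0.5] M [-0.02 -0.01  0.01] gap -0.002 q [-0.04  0.68  1.83  0.    0.64  1.61]
x [ 0.997 -0.08  -0.001] z [-0.     0.001 -1.   ]
```

View pics/n9s.png

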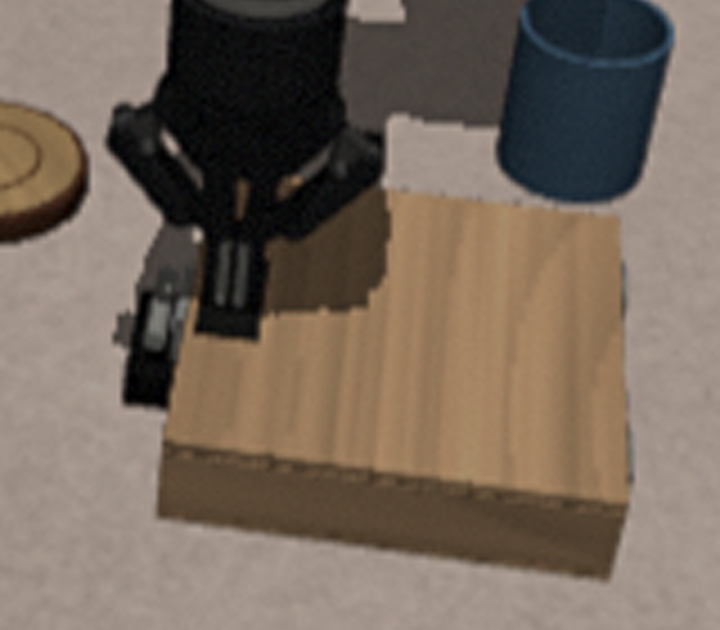

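Emit:
play_rows(
  steps=[
    [[0, 0, 0.001, 0, 0, 0], [0, 0, 0.001, 0, 0, 0], [0, 0, 0, 0, 0, 0]],
  ],
)

```text
t: 44.8
tcp_pos: [0.5121, 0.0909, 0.077]
tool_rot: [0.999, -0.04, 0.0, -0.001]
force: [-1.1, -0.7, 3.3]
finger_gap: -0.004
```

Emit:
play_rows(
  steps=[
    [[0, 0, 0.0006, 0, 0, 0], [0, 0, 0, 0, 0, 0]],
  ],
)

```text
t: 45.05
tcp_pos: [0.5122, 0.0909, 0.0769]
tool_rot: [0.999, -0.04, 0.0, -0.001]
force: [-1.3, -1.0, 8.6]
finger_gap: -0.001
```

Emit:
play_rows(
  steps=[
    [[0, 0, 0.0004, 0, 0, 0], [0, 0, 0, 0, 0, 0]],
  ],
)

```text
t: 45.3
tcp_pos: [0.5122, 0.0909, 0.0769]
tool_rot: [0.999, -0.04, 0.0, -0.001]
force: [-2.2, -0.1, 12.1]
finger_gap: -0.003
```

Emit:
play_rows(
  steps=[
    [[0, 0, -0.01, 0, 0, 0], [0, 0, -0.03, 0, 0, 0], [0, 0, -0.04, 0, 0, 0], [0, 0, -0.04, 0, 0, 0], [-0.04, 0, -0.01, 0, 0, 0], [-0.04, 0, 0, 0, 0, 0], [0, 0, 0, 0, 0, 0], [0, 0, 0, 0, 0, 0]],
  ],
)

```text
t: 46.3
tcp_pos: [0.4333, 0.0971, 0.2061]
tool_rot: [0.999, -0.04, 0.001, -0.001]
force: [0.6, -0.4, -0.5]
finger_gap: 0.0
```

Run:
```python
from look import *
st()
a=look("scene",130,500,150,380,2.1,"f1s");look("top",80,520,50,400,1.8,"f1t")
```

```text
t 46.3 p [0.4333 0.0971 0.2061] F [ 0.6 -0.4 -0.5] M [ 0.05 -0.02 -0.01] gap 0.0 q [-0.03  0.37  1.93  0.    0.84  1.62]
x [ 0.997 -0.08   0.002] z [ 0.002  0.001 -1.   ]
```

View pics/f1s.png

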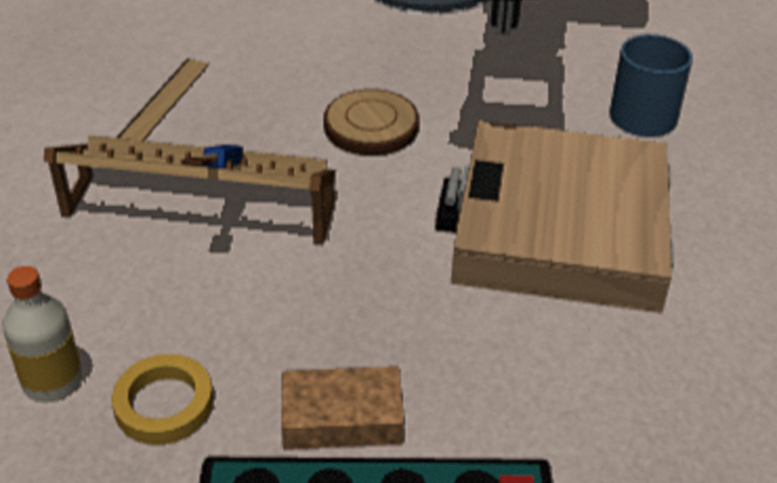

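View pics/f1t.png

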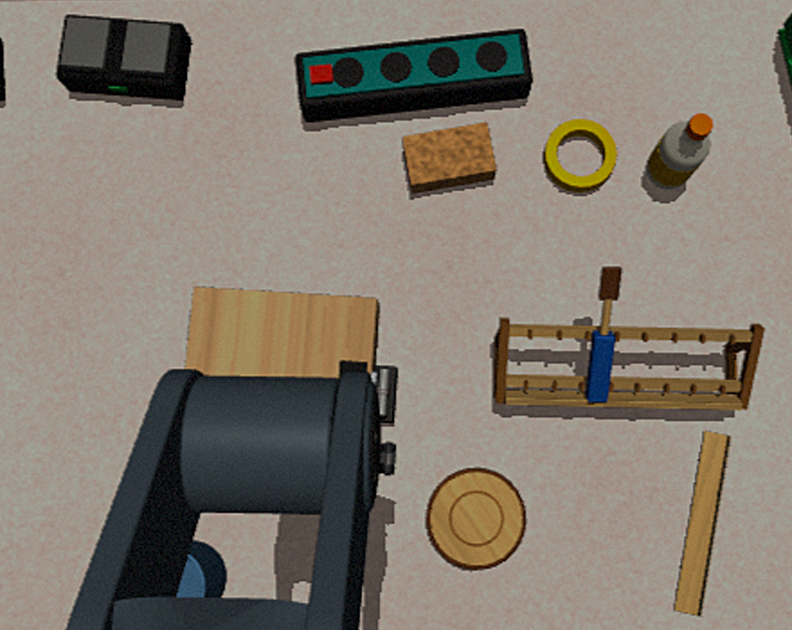

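Lid is shut (stays shut with the robot clear), the brush is in its place and the other things have not moved. Handing in.

```bash
python3 -c "
from station import manip
print(manip.sign_off())"
```

```text
the job is handed in; nothing more can be done
None
```

All three pens are in the rows that fit their lengths, handles towards the robot. The lid is past its catch and fully shut. I handed the job in at about 46 s, with the robot touching nothing.

- **Pens:** The pictures before closing the lid showed all three pens flat in their rows. The tips stood about 2 to 5 mm clear of the row ends, which puts the pens' origins at roughly x = 3 to 6 mm.
- **Corrected placing:** The short pen first lay about 3 to 4 mm too far forward, so I regripped it and set it back. The middle and long pens were then placed with that correction.
- **Lid:** It swung over under about 2 N and sank onto the catch by itself. It clicked at somewhere above 6.6 N; I could not read the exact peak. I then pressed it to a firm stop at 12 N, and the pictures after the robot backed off show it still flush.
- **Other things:** The last pictures show the brush still in the rest. The slice, sander, glue, tape, ruler and mug look unmoved; I compared these by eye, not by measurement.
- **Disagreements:** The two cameras differed by about 4 to 6 mm along x and 1 to 3 mm across, more than the stated 2 mm. I settled positions by checking them against the gripper and the placed pens.

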